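# Swap the short moulding on the carving board for a spare from the rack

## Robot

A 7-joint arm with a two-finger parallel gripper is mounted at the origin on the work surface. World frame = base frame: x ahead of the robot, y to its left, z up, the work surface at z = 0. Lengths are in m, angles in rad, forces in N, time in s.
With the tool pointing down it reaches from about 0.425 to 0.925 m from the base axis. Payload 6.8 kg.
Tool frame: the origin (TCP) lies at the very end of the fingers, on their centre line; the grasp point (between the pads) lies 19 mm behind it; x points along the fingers, z is the direction in which the jaws open and shut, and the axes are right-handed (so a half turn about x gives the same grasp; the last joint's range is limited). The gripper opens to 88 mm and grips with 3 to 60 N. Pads are 20 mm wide; open, the fingers measure 115 mm over their backs; the gripper's body (75 mm by 178 mm) begins 61 mm behind the grasp point.
Start: joints at [1.046, 0.477, 0.022, 1.555, -0.011, 1.109, -0.083], TCP at [0.273, -0.617, 0.223] pointing down, gripper open.
Joint ranges: [-2.96, 2.96], [-0.34, 2.1], [-1.41, 1.46], [0.24, 2.44], [-1.37, 4.51], [0.17, 1.92], [-2.96, 2.96]. Speed limits (rad/s): [2.39, 2.39, 3.14, 3.14, 3.14, 3.14, 3.14].

## Interface

Orientations are given as a unit quaternion [x, y, z, w].
In Python, from rig import state, snapshot, hand_in gives the robot as it stands. The module is installed in compiled form; this text tells all that it offers.
- The arm moves only by the tool step_arm, never from a script. Its argument "motion" is a list of rows, each a list of 7 numbers: the opening, from 0 (shut) to 1 (fully open), then the shift along the tool's x, y, z in mm, then the turn, a rotation vector about the tool's x, y, z in degrees. A call has 1 to 8 rows; each row is the pose to reach, as a shift and turn from the pose commanded when the call began, along the tool's axes at that moment; what a row does not reach only later rows make up. A row lasts 1/12 s, in which the tool goes at most 41.7 mm and 7.16 degrees, less where a joint would pass 70% of its speed; a pose out of reach is approached as far as the arm can. A call with a gripper value outside its range is refused whole. The fingers move at their own pace and stop on an object; "newtons" is the grip in N (left out, the last holds). Time passes only in rows, so rows that repeat a pose let the fingers close. It gives the time, the measured TCP pose, the force and the opening at its end, in the units of the state.
- state(): the state, without advancing time (a new reading comes with each control period).
- snapshot(name): name is "side" or "top" or "wrist"; returns a dict with "pixels" (480x640x3 uint8, blue, green, red), "fx", "fy", "cx", "cy" (pixels), "R" (3x3) and "t" (3): a world point X has camera coordinates R X + t; the wrist camera has in their place "mount" (4x4, takes a point from camera to tool coordinates, whose origin is the TCP and whose axes are the tool frame's). Camera axes: x right, y down, z forward; pixel columns grow to the right and rows downward; lengths in m; the calibration is good to about 2 mm. A picture is of the moment at which its call begins: read the wrist's pose just before it. There is no depth.
- hand_in(): hands the job in, once; it reports no verdict.
The state is a dict: "time_s": time; "qpos": joint angles; "qvel": joint speeds; "joint_efforts": joint torques, N m; "eef_pos": TCP position; "orientation": TCP orientation; "force": force on the tool from outside, world axes, zero at the start; "torque": the same for the moment, N m; "width": finger opening in m.
Only numpy, scipy, OpenCV 4.12 (cv2) and the standard library are available. Lean on these libraries where they do the work, as an engineer would, in place of code of your own. Each camera call takes 0.05 s, during which the arm holds its last target. There are 200 camera calls.

## Task

One of the four stepped oak mouldings set out on the carving board was sawn short: take it off the board and set it down in the offcuts crate. Then slide the top moulding off the stack of spares, out from under the shelves of the bench rack where the hand only gets in at a slant, without shifting the two beneath it; lay it in the empty place on the board with its raised face up and push it endways right up against the stop batten like the other three. Set the two pieces down rather than dropping them, and leave everything else on the bench where it is.

Things in the scene. Friction and masses are not known exactly. Their poses are not given: they have to be found in the camera images.
- board: Carving board, plywood 170 (x) x 360 (y) x 15 mm, fixed. Origin: centre of its underside, on the bench. Stop batten along its far (+x) edge, inner face at x = +69 mm, top 34 mm above the bench. Four places 84 mm apart along y, each for a moulding lying along x. Blocks 5 mm high, x = +9 to +69 mm, part the places and leave 54 mm for each; the near half is plain. Mouldings lie 38 mm apart.
- place0 (a point): Place 0 of the carving board (y = -126 mm in the board's frame): where the centre (half-way up) of a full-length moulding is when it lies there 1 mm off the stop. Axes as the board's.
- place1 (a point): Place 1 of the carving board (y = -42 mm in the board's frame): where the centre (half-way up) of a full-length moulding is when it lies there 1 mm off the stop. Axes as the board's.
- place2 (a point): Place 2 of the carving board (y = 42 mm in the board's frame): where the centre (half-way up) of a full-length moulding is when it lies there 1 mm off the stop. Axes as the board's.
- place3 (a point): Place 3 of the carving board (y = 126 mm in the board's frame): where the centre (half-way up) of a full-length moulding is when it lies there 1 mm off the stop. Axes as the board's.
- short_mid (a point): The short one of the four mouldings on the board; which place it lies in changes. Stepped oak moulding only 105 mm long (x), 46 mm wide (y), 26 mm high: sides 22 mm high, then a raised face 30 mm wide, 4 mm high. About 0.1 kg. Point: its centre, 13 mm above its underside; z up out of the face. Its +x end is at the stop.
- rail_a_mid (a point): One of the three good mouldings on the board; stays there. Stepped oak moulding 140 mm long (x), 46 mm wide (y), 26 mm high: sides 22 mm high, then a raised face 30 mm wide, 4 mm high. About 0.1 kg. Point: its centre, 13 mm above its underside; z up out of the face.
- rail_b_mid (a point): One of the three good mouldings on the board; stays there. Stepped oak moulding 140 mm long (x), 46 mm wide (y), 26 mm high: sides 22 mm high, then a raised face 30 mm wide, 4 mm high. About 0.1 kg. Point: its centre, 13 mm above its underside; z up out of the face.
- rail_c_mid (a point): One of the three good mouldings on the board; stays there. Stepped oak moulding 140 mm long (x), 46 mm wide (y), 26 mm high: sides 22 mm high, then a raised face 30 mm wide, 4 mm high. About 0.1 kg. Point: its centre, 13 mm above its underside; z up out of the face.
- rack: Plywood bench rack at the back, fixed, 180 deep (x) x 360 wide (y) x 275 mm high, open front and back. Origin: centre of its underside; front face at x = -90 mm, towards the robot. Lower bay 332 mm wide, floor at 40 mm, shelf above it at 140 mm; the upper shelves are flush with the front, so a tool pointing straight down hits them: lean it back to the robot by 25 to 40 degrees.
- spare_top_mid (a point): Top of the stack of three spares in the rack's lower bay, 22 mm of air above; x points into the rack, 26 to 34 mm of the near (-x) end stand out of its front. Stepped oak moulding 140 mm long (x), 46 mm wide (y), 26 mm high: sides 22 mm high, then a raised face 30 mm wide, 4 mm high. About 0.1 kg. Point: its centre, 13 mm above its underside; z up out of the face.
- spare_mid_mid (a point): Middle spare of the stack; stays. Stepped oak moulding 140 mm long (x), 46 mm wide (y), 26 mm high: sides 22 mm high, then a raised face 30 mm wide, 4 mm high. About 0.1 kg. Point: its centre, 13 mm above its underside; z up out of the face.
- spare_low_mid (a point): Bottom spare of the stack; stays. Stepped oak moulding 140 mm long (x), 46 mm wide (y), 26 mm high: sides 22 mm high, then a raised face 30 mm wide, 4 mm high. About 0.1 kg. Point: its centre, 13 mm above its underside; z up out of the face.
- crate: Offcuts crate of slatted wood on the right, fixed, open on top: outside 260 mm (x) by 200 mm (y) by 80 mm high, walls 9 mm, floor 8 mm thick. Origin at the centre of its underside. A small offcut (50 x 34 x 23 mm) lies in it by its far left (+x, +y) corner; the middle is free.
- gouge_a: Carving gouge, 237 mm long, 27 mm high, lying on the bench left of the board; origin at the ferrule, 115 mm from the handle's end, on the bench. Bystander.
- gouge_b: Second gouge like it, lying between board and crate. Bystander.
- mallet: Round carver's mallet standing on its head, 94 mm wide, 234 mm high, farther left; origin under its centre. Bystander.
- glue: White glue bottle, 64 mm across, 170 mm high, standing behind the board on the left; origin under its centre. Bystander.
Not all that is in view belongs to the job. What is shaped like the part that bears short_mid but black or purple is not meant.

How it is judged:
On the way, in this order (a step that is already met when the one before it is completed fails the run):
1. the short moulding lies in the offcuts crate, let go (x of short_mid in the frame of crate between -0.11 and 0.11 m and y of short_mid in the frame of crate between -0.08 and 0.08 m and z of short_mid in the frame of crate below 0.06 m and contact force between short and the fingers below 0.05 N), for 0.2 s.
2. the top spare has been drawn out clear of the rack's front (x of spare_top_mid in the frame of rack below -0.165 m and z of spare_top_mid in the frame of board above 0.04 m), for 0.1 s.
At the end, for the whole second after the job is handed in: Short piece at rest in the crate. Former top spare let go in the empty place: face up, flat (3 mm, 0.06 rad), centred within 6 mm, straight within 0.09 rad, end within 4 mm of the stop. Lower spares within 8 mm, the three good mouldings within 10 mm of where they were (all of step 1 and (y of spare_top_mid in the frame of place0 between -0.006 and 0.006 m or y of spare_top_mid in the frame of place1 between -0.006 and 0.006 m or y of spare_top_mid in the frame of place2 between -0.006 and 0.006 m or y of spare_top_mid in the frame of place3 between -0.006 and 0.006 m) and x of spare_top_mid in the frame of board between -0.005 and 0.003 m and z of spare_top_mid in the frame of board between 0.025 and 0.031 m and angle between spare_top_mid's own z axis and vertical below 0.06 rad and angle between the x axis of spare_top_mid and the x axis of board, either way round below 0.09 rad and linear speed of each of spare_top, short below 0.02 m/s and contact force between spare_top and the fingers below 0.05 N and distance of each of spare_low_mid, spare_mid_mid from where it was at the start of the episode below 0.008 m and distance of each of rail_a_mid, rail_b_mid, rail_c_mid from where it was at the start of the episode below 0.01 m); the robot touches nothing.
It fails at once if one of the two lower spares is shifted by more than 8 mm (distance of any of spare_low_mid, spare_mid_mid from where it was at the start of the episode above 0.008 m).
It fails at once if one of the three good mouldings is shifted by more than 10 mm (distance of any of rail_a_mid, rail_b_mid, rail_c_mid from where it was at the start of the episode above 0.01 m).
It fails at once if the short moulding or the top spare is dropped (falls free at more than 0.6 m/s) ((contact force between short and anything else below 0.01 N and linear speed of short above 0.6 m/s) or (contact force between spare_top and anything else below 0.01 N and linear speed of spare_top above 0.6 m/s)).
It fails at once if a gouge, the mallet or the glue bottle is moved by more than 20 mm (distance of any of gouge_a, gouge_b, mallet, glue from where it was at the start of the episode above 0.02 m).
It also fails if it takes over 64 s, if anything falls off the work surface, if the arm or the gripper's body presses on something with over 40 N, if the wrist force passes 120 N, or if a joint passes its speed limit or range.

## Working session

There is one attempt and no reset: what is moved stays moved. The work goes in short steps, Python scripts to look and compute and a tool call to move; the robot and the scene stay as the last step left them, time stands still between calls to the robot, and variables do not carry over. Pictures are saved under pics/ and viewed, and the job is handed in when it is done.

Besides the shell and the picture viewer there is one more tool, called by a JSON object that holds its "method" and its "body", one argument or row to a line. step_arm: Moves the arm, as the interface text tells. Its arguments: {"type":"object","properties":{"motion":{"type":"array","items":{"type":"array","items":{"type":"number"}}},"newtons":{"type":"number"}},"required":["motion"]}

```bash
mkdir -p pics; cat > h.py <<'E'
import numpy as np,cv2,json
from rig import state,snapshot,hand_in
from scipy.spatial.transform import Rotation as Ro
def snap(n,f):
    s=state(); d=snapshot(n); cv2.imwrite('pics/'+f+'.png',d['pixels'])
    if 'mount' in d:
        T=np.eye(4);T[:3,:3]=Ro.from_quat(s['orientation']).as_matrix();T[:3,3]=s['eef_pos']
        C=np.linalg.inv(T@np.array(d['mount'])); d['R']=C[:3,:3]; d['t']=C[:3,3]
    d['R']=np.array(d['R']);d['t']=np.array(d['t'])
    np.savez('pics/'+f,**{k:d[k] for k in('fx','fy','cx','cy','R','t')})
    return d
def load(f): 
    z=np.load('pics/'+f+'.npz'); return {k:z[k] for k in z}
def ray(d,u,v,z):
    r=d['R'].T@np.array([(u-d['cx'])/d['fx'],(v-d['cy'])/d['fy'],1]); c=-d['R'].T@d['t']
    return c+r*(z-c[2])/r[2]
def proj(d,X):
    p=d['R']@np.array(X)+d['t']; return np.array([d['fx']*p[0]/p[2]+d['cx'],d['fy']*p[1]/p[2]+d['cy']])
E
python3 - <<'E'
from h import *
print(state())
for n in('side','top','wrist'):
    d=snap(n,n+'0'); print(n,d['fx'],d['cx'],d['R'].round(3).tolist(),(-d['R'].T@d['t']).round(3))
E
```

```text
{'time_s': 0.0, 'qpos': array([ 1.04591896,  0.47779114,  0.02229857,  1.55645361, -0.01149515,
        1.1092906 , -0.08309566]), 'qvel': array([-8.68767596e-05, -1.09685164e-03,  1.29259850e-03, -6.08163903e-04,
        9.62567802e-05, -1.10619522e-03,  1.24221635e-03]), 'joint_efforts': array([-7.11572175e-04, -5.82859576e+01,  1.53476167e+00, -2.72615111e+01,
       -5.42487600e-02,  1.68948033e-02,  1.32426730e-04]), 'eef_pos': array([ 0.27301243, -0.61666015,  0.22168603]), 'orientation': array([ 0.3860353 ,  0.59319672, -0.3854079 ,  0.59207699]), 'force': array([ 0.68838921, -0.34608934,  0.23735787]), 'torque': array([ 0.01819994,  0.00871851, -0.06333309]), 'width': 0.08798144122235318}
side 573.9352853825576 319.8825372303394 [[0.933, -0.361, 0.002], [-0.248, -0.644, -0.724], [0.262, 0.675, -0.69]] [ 0.226 -0.881  1.098]
top 482.29412920334335 317.10489653942864 [[-0.014, -1.0, 0.013], [-0.988, 0.012, -0.157], [0.156, -0.015, -0.988]] [0.445 0.119 1.248]
wrist 330.94574989869113 320.15375226510974 [[0.404, -0.915, 0.0], [-0.882, -0.39, 0.264], [-0.241, -0.107, -0.965]] [ 0.339 -0.588  0.384]
```

View pics/top0.png

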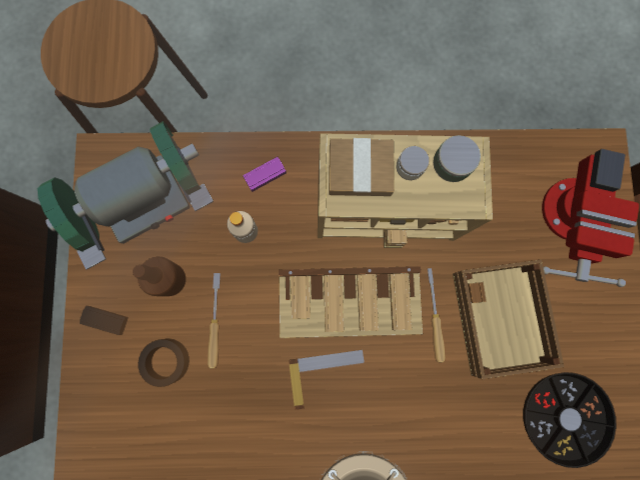

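View pics/side0.png

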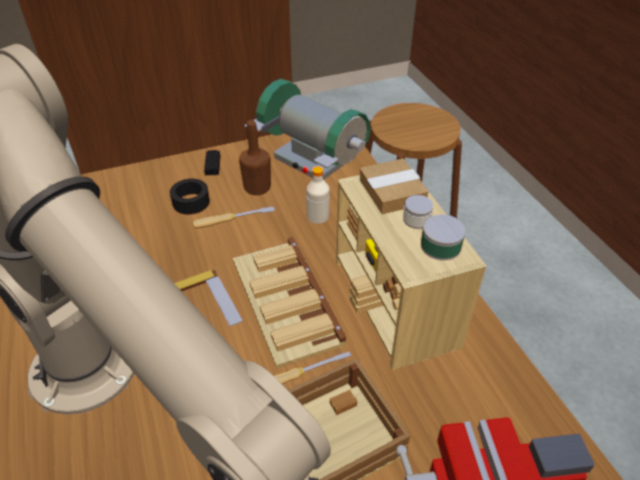

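View pics/wrist0.png

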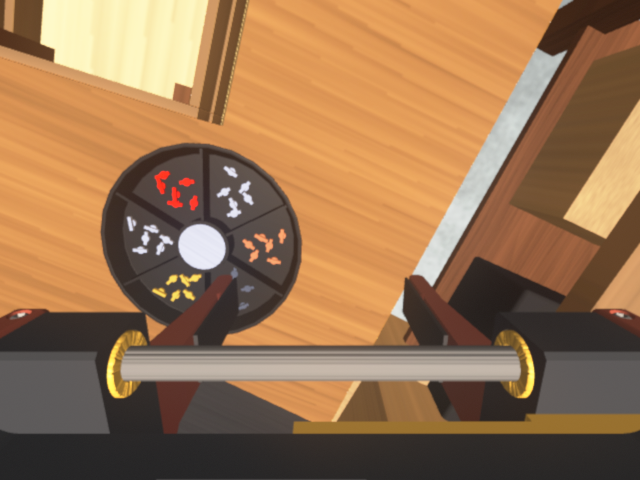

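Top picture: candidates for the short moulding are the board pieces at (301,297), (334,302), (368,302) and (401,301), plus a dark block at (104,320) and a purple one at (265,173). The one at (301,297) is visibly the shortest. The spares stack sticks out of the rack at (396,238), and the crate is at (508,320). I'll check with a close crop.

```bash
python3 - <<'E'
import cv2
a=cv2.imread('pics/top0.png')
c=cv2.resize(a[210:345,270:430],None,fx=5,fy=5,interpolation=cv2.INTER_CUBIC)[:, :800];cv2.imwrite('pics/c1.png',cv2.resize(c,(711,600)))
a=cv2.imread('pics/side0.png')
c=cv2.resize(a[230:365,225:385],None,fx=5,fy=5,interpolation=cv2.INTER_CUBIC);cv2.imwrite('pics/c2.png',cv2.resize(c,(711,600)))
E
```

```text
(no output)
```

View pics/c1.png

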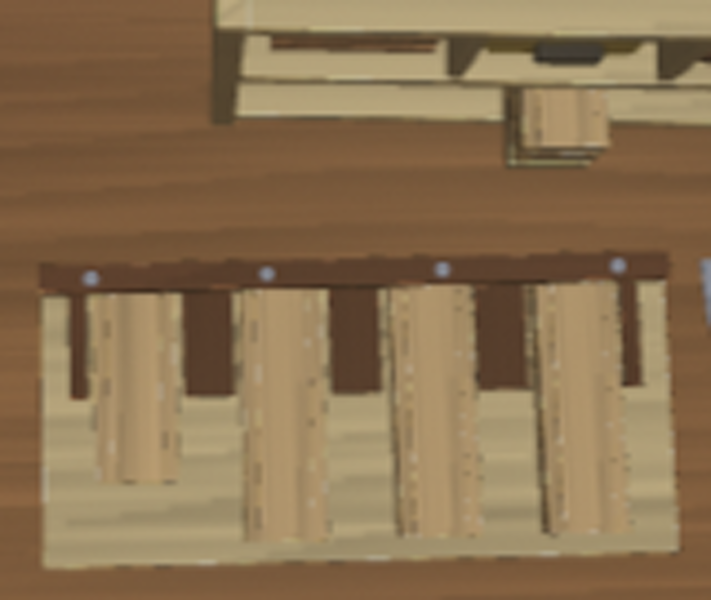

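View pics/c2.png

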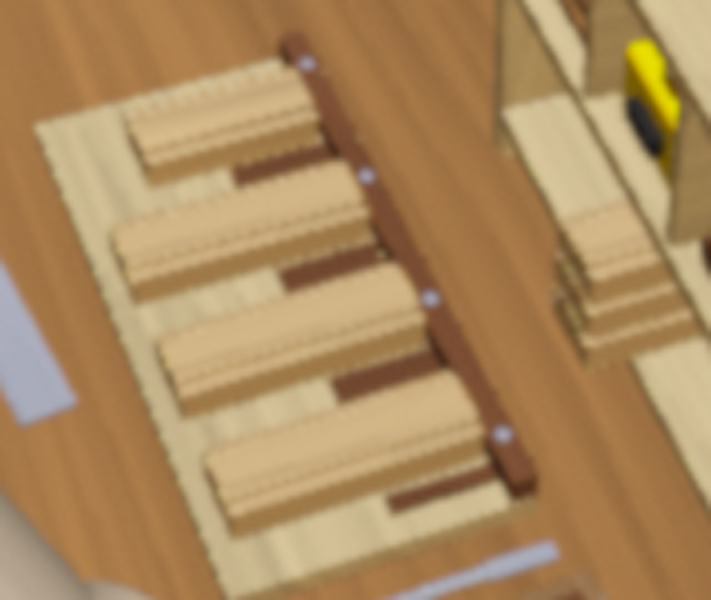

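The crop confirms it: the leftmost piece, at (301,297) in place 3, is the short one. The stack stands out of the lower bay at about (396,238). Next I'll measure positions.

```bash
python3 - <<'E'
from h import *
d=load('top0'); k=711/160
def P(u,v,z): return ray(d,270+u/k,210+v/k,z).round(4)
for n,u,v,z in [('boardNL',43,567,.015),('boardNR',679,550,.015),('batten FL',41,263,.034),('batten FR',669,254,.034),('short near face',108,482,.041),('sh nr r',165,482,.041),('sh far l',112,294,.041),('sh far r',170,293,.041),
 ('r1 near l',258,540,.041),('r1 near r',315,540,.041),('r1 fl',255,290,.041),
 ('r3 near l',557,532,.041),('r3 nr',615,530,.041),('st nl',527,146,.118),('st nr',607,146,.118),('rk bl',238,120,.04),('stack topface l',528,100,.118),('topface r',607,100,.118),('rack topFL',217,28,.275)]: print(n,P(u,v,z))
for n,u,v,z in [('crate nl',478,378,.08),('crate nr',559,362,.08),('crate fl',456,273,.08),('fr',537,262,.08),('gougeb lo',440,360,.013),('gb up',431,270,.0),('gouge a lo',212,366,.013),('ga up',217,275,.005),('glue top',236,217,.17),('rk fl',320,218,.275),('rk fr',491,218,.275)]: print(n,ray(d,u,v,z).round(4))
E
```

```text
boardNL [0.3984 0.1982 0.015 ]
boardNR [ 0.4024 -0.1622  0.015 ]
batten FL [0.5686 0.1977 0.034 ]
batten FR [ 0.569  -0.1602  0.034 ]
short near face [0.4452 0.1603 0.041 ]
sh nr r [0.4447 0.1286 0.041 ]
sh far l [0.5498 0.1573 0.041 ]
sh far r [0.5499 0.1246 0.041 ]
r1 near l [0.4123 0.0774 0.041 ]
r1 near r [0.4118 0.0458 0.041 ]
r1 fl [0.551  0.0766 0.041 ]
r3 near l [ 0.4142 -0.0888  0.041 ]
r3 nr [ 0.4148 -0.1211  0.041 ]
st nl [ 0.6194 -0.0675  0.118 ]
st nr [ 0.6189 -0.1104  0.118 ]
rk bl [0.6486 0.0846 0.04  ]
stack topface l [ 0.6444 -0.069   0.118 ]
topface r [ 0.6439 -0.1115  0.118 ]
rack topFL [0.6524 0.1003 0.275 ]
crate nl [ 0.3003 -0.2728  0.08  ]
crate nr [ 0.334  -0.4684  0.08  ]
crate fl [ 0.5489 -0.2356  0.08  ]
fr [ 0.5733 -0.4364  0.08  ]
gougeb lo [ 0.3372 -0.2027  0.013 ]
gb up [ 0.5647 -0.195   0.    ]
gouge a lo [0.3315 0.3665 0.013 ]
ga up [0.5586 0.3597 0.005 ]
glue top [0.6753 0.287  0.17  ]
rk fl [0.6488 0.098  0.275 ]
rk fr [ 0.6446 -0.2559  0.275 ]
```

```bash
cat >> h.py <<'E'
def rec():
    s=state(); 
    with open('log.jsonl','a') as f: f.write(json.dumps([list(s['qpos']),list(s['eef_pos']),list(s['orientation'])])+'\n')
    return s
def Rt(lean=0,yaw=0):
    "camera on robot side; lean deg back; jaws along y"
    a=np.radians(lean); x=np.array([np.sin(a),0,-np.cos(a)]); y=np.array([-np.cos(a),0,-np.sin(a)])*YS; z=np.cross(x,y)
    return Ro.from_euler('z',yaw,degrees=True).as_matrix()@np.c_[x,y,z]
YS=1
def to(pos,R):
    s=rec(); R0=Ro.from_quat(s['orientation']).as_matrix()
    sh=R0.T@(np.array(pos)-s['eef_pos'])*1000; rv=np.degrees(Ro.from_matrix(R0.T@R).as_rotvec())
    print('shift',sh.round(1),'turn',rv.round(2),'rows',max(np.linalg.norm(sh)/41.7,np.linalg.norm(rv)/7.16).round(1))
E
python3 - <<'E'
from h import *
import h
s=state();print(Ro.from_quat(s['orientation']).as_matrix().round(3)); print(snapshot('wrist')['mount'].round(3))
for h.YS in(1,-1):
    to([.45,.06,.30],Rt())
E
```

```text
[[-0.001  0.914  0.405]
 [ 0.001  0.405 -0.914]
 [-1.    -0.    -0.001]]
[[-0.002 -0.263  0.965 -0.162]
 [-0.    -0.965 -0.263  0.072]
 [ 1.    -0.001  0.001  0.   ]
 [ 0.     0.     0.     1.   ]]
shift [ -77.4  435.8 -547.4] turn [-1.5612e+02 -2.0000e-02 -8.0000e-02] rows 21.8
shift [ -77.4  435.8 -547.4] turn [ 2.388e+01 -6.000e-02  2.000e-02] rows 16.9
```

{"method": "step_arm", "body": {
  "motion": [
    [1, -77, 436, -547, -156, 0, 0],
    [1, -77, 436, -547, -156, 0, 0],
    [1, -77, 436, -547, -156, 0, 0],
    [1, -77, 436, -547, -156, 0, 0],
    [1, -77, 436, -547, -156, 0, 0],
    [1, -77, 436, -547, -156, 0, 0],
    [1, -77, 436, -547, -156, 0, 0],
    [1, -77, 436, -547, -156, 0, 0]
  ]
}}

```text
time_s: 0.87
eef_pos: [0.3572, -0.2947, 0.2594]
orientation: [0.052, 0.705, -0.052, 0.705]
force: [1.1, 0.3, -0.2]
width: 0.0875
```

```bash
python3 - <<'E'
from h import *
to([.46,.02,.30],Rt()); print(state()['qpos'].round(3))
E
```

```text
shift [-40.8 326.4  55.3] turn [-9.849e+01 -2.000e-02  2.000e-02] rows 13.8
[ 0.84   0.104 -0.305  1.98   0.036  1.062  0.371]
```

{"method": "step_arm", "body": {
  "motion": [
    [1, -41, 326, 55, -98.5, 0, 0],
    [1, -41, 326, 55, -98.5, 0, 0],
    [1, -41, 326, 55, -98.5, 0, 0],
    [1, -41, 326, 55, -98.5, 0, 0],
    [1, -41, 326, 55, -98.5, 0, 0],
    [1, -41, 326, 55, -98.5, 0, 0],
    [1, -41, 326, 55, -98.5, 0, 0],
    [1, -41, 326, 55, -98.5, 0, 0]
  ]
}}

```text
time_s: 1.53
eef_pos: [0.4616, 0.0189, 0.3006]
orientation: [-0.292, 0.644, 0.292, 0.644]
force: [0.6, -0.3, 0.2]
width: 0.0881
```

```bash
python3 - <<'E'
from h import *
to([.46,.02,.30],Rt()); print(state()['qpos'].round(3))
E
```

```text
shift [ 0.6  1.9 -0.2] turn [-4.119e+01 -2.000e-02  5.000e-02] rows 5.8
[ 0.466  0.097 -0.677  1.905  0.067  1.161  0.616]
```

{"method": "step_arm", "body": {
  "motion": [
    [1, 0, 2, 0, -41.2, 0, 0],
    [1, 0, 2, 0, -41.2, 0, 0],
    [1, 0, 2, 0, -41.2, 0, 0],
    [1, 0, 2, 0, -41.2, 0, 0],
    [1, 0, 2, 0, -41.2, 0, 0],
    [1, 0, 2, 0, -41.2, 0, 0],
    [1, 0, 2, 0, -41.2, 0, 0]
  ]
}}

```text
time_s: 2.12
eef_pos: [0.4599, 0.0182, 0.3]
orientation: [-0.499, 0.501, 0.499, 0.501]
force: [-1.1, 0.4, -0.0]
width: 0.0877
```

```bash
python3 - <<'E'
from h import *
s=rec(); print(s['qpos'].round(3),s['eef_pos'],Ro.from_quat(s['orientation']).as_matrix().round(3).tolist())
snap('wrist','w1');snap('top','top1')
E
```

```text
[ 0.515  0.101 -0.727  1.907  0.073  1.161  1.329] [0.45993378 0.01824158 0.30002881] [[-0.0, -1.0, 0.003], [-0.0, 0.003, 1.0], [-1.0, 0.0, -0.0]]
```

View pics/w1.png

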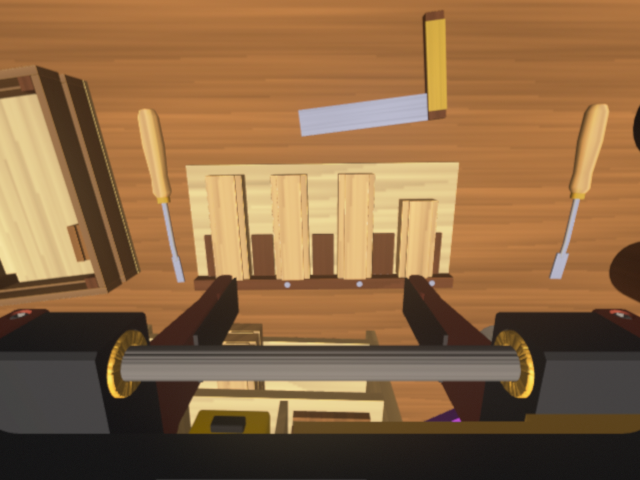

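Wrist view: board in the middle, short moulding at (418,238) with its near end at row 200, and the other three at (356,226), (291,226) and (227,227). Crate at left, gouges at (160,195) and (580,190), stack at (235,370) behind the fingers. I'll measure with an upscaled crop.

```bash
python3 - <<'E'
import cv2
a=cv2.imread('pics/w1.png')
cv2.imwrite('pics/c3.png',cv2.resize(a[155:295,180:470],(800,386),interpolation=cv2.INTER_CUBIC))
a=cv2.imread('pics/w1.png')
cv2.imwrite('pics/c4.png',cv2.resize(a[310:430,140:420],(800,343),interpolation=cv2.INTER_CUBIC))
E
```

```text
(no output)
```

View pics/c3.png

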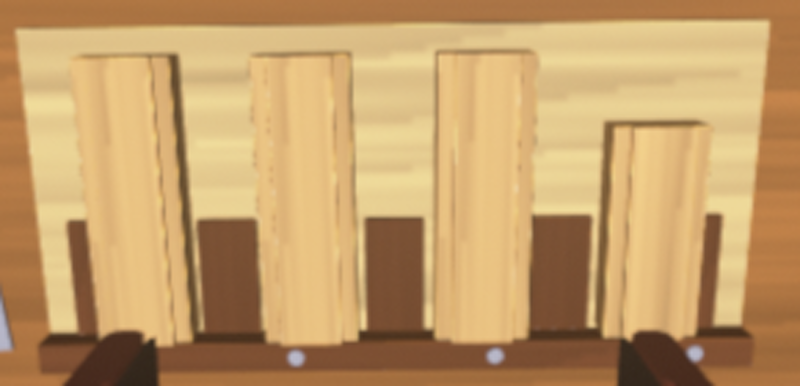

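View pics/c4.png

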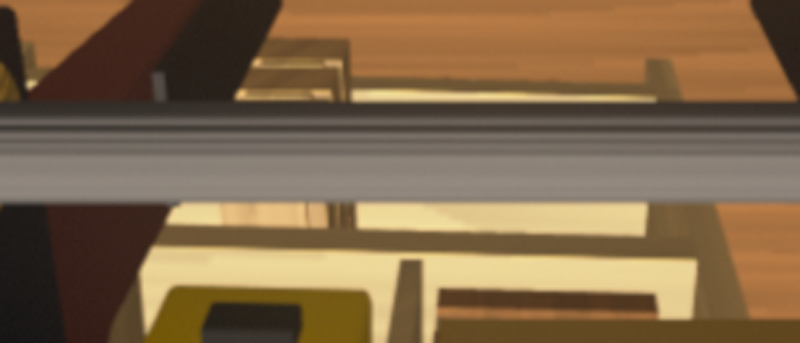

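```bash
python3 - <<'E'
from h import *
d=load('w1'); k=800/290
def P(n,u,v,z): print(n,ray(d,180+u/k,155+v/k,z).round(4))
P('boardNR',17,30,.015);P('boardNL',768,20,.015)
P('blk far edges R1',199,221,.020);P('',258,219,.02);P('',366,218,.02);P('',423,217,.02);P('',532,216,.02);P('',591,215,.02);P('',706,214,.02)
P('screw',296,358,.034);P('',495,356,.034);P('',695,354,.034)
P('short near face l',633,125,.041);P('r',702,125,.041);P('short near bottom l',605,123,.037);P('r',709,123,.037);P('short far l',624,337,.041);P('r',695,337,.041)
P('rb nl',437,52,.037);P('r',537,52,.037)
P('rc nl',440,340,.037);P('r',527,340,.037)
d=load('top1')
cv2.imwrite('pics/c5.png',cv2.resize(cv2.imread('pics/top1.png')[215:275,310:500],(800,253),interpolation=cv2.INTER_CUBIC))
L=[json.loads(l) for l in open('log.jsonl')]
E
```

```text
boardNR [ 0.4034 -0.1589  0.015 ]
boardNL [0.3999 0.1988 0.015 ]
blk far edges R1 [ 0.4963 -0.0763  0.02  ]
 [ 0.4953 -0.0469  0.02  ]
 [0.495 0.007 0.02 ]
 [0.4945 0.0354 0.02  ]
 [0.4942 0.0896 0.02  ]
 [0.4937 0.1189 0.02  ]
 [0.4934 0.1761 0.02  ]
screw [ 0.564  -0.0286  0.034 ]
 [0.5631 0.0716 0.034 ]
 [0.5623 0.1721 0.034 ]
short near face l [0.4461 0.1311 0.041 ]
r [0.4461 0.163  0.041 ]
short near bottom l [0.4456 0.1191 0.037 ]
r [0.4458 0.1675 0.037 ]
short far l [0.5504 0.1339 0.041 ]
r [0.5505 0.1688 0.041 ]
rb nl [0.413  0.0405 0.037 ]
r [0.4131 0.0861 0.037 ]
rc nl [0.5533 0.0436 0.037 ]
r [0.5534 0.0869 0.037 ]
```

View pics/c5.png

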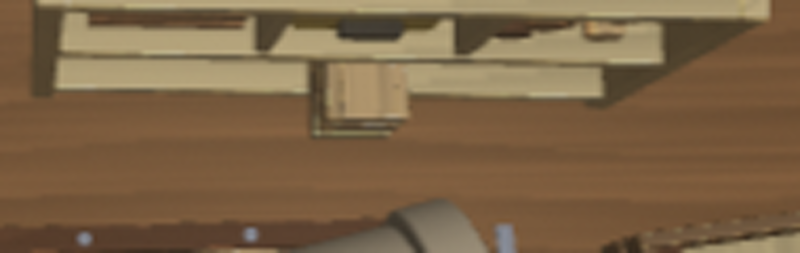

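```bash
python3 - <<'E'
from h import *
to([.478,.146,.08],Rt(0,.5)); 
E
```

```text
shift [220.1 -16.9 128. ] turn [-1.02 -0.01 -0.  ] rows 6.1
```

{"method": "step_arm", "body": {
  "motion": [
    [0.8, 0, -17, 128, -1, 0, 0],
    [0.8, 0, -17, 128, -1, 0, 0],
    [0.8, 0, -17, 128, -1, 0, 0],
    [0.8, 0, -17, 128, -1, 0, 0],
    [0.8, 220, -17, 128, -1, 0, 0],
    [0.8, 220, -17, 128, -1, 0, 0],
    [0.8, 220, -17, 128, -1, 0, 0],
    [0.8, 220, -17, 128, -1, 0, 0]
  ]
}}

```text
time_s: 2.88
eef_pos: [0.4778, 0.1461, 0.132]
orientation: [0.502, -0.497, -0.502, -0.498]
force: [0.8, -1.0, 0.6]
width: 0.0705
```

```bash
python3 - <<'E'
from h import *
s=rec();print(s['qpos'].round(3),s['eef_pos'])
snap('wrist','w2'); to([.478,.146,.019],Rt(0,.5))
E
```

```text
[ 0.197  0.402 -0.749  2.016  0.361  0.855  0.826] [0.47784247 0.14607061 0.13196012]
shift [105.5  -6.    2.4] turn [ 0.01 -0.14 -0.62] rows 2.5
```

View pics/w2.png

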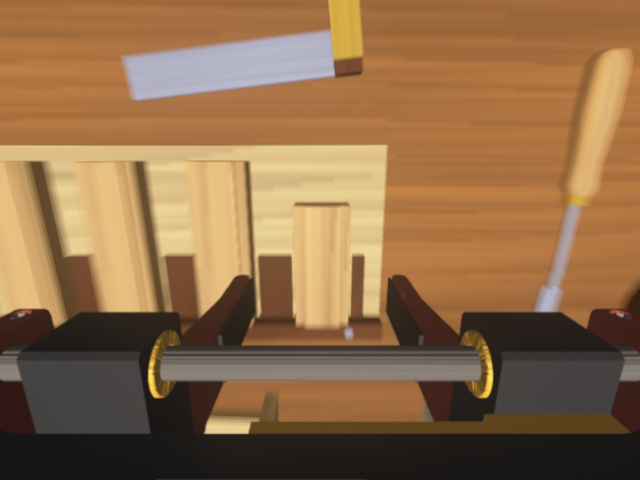

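Fingers straddle the short moulding, whose centre is at column 322 against a tool centre line at 320. The gap to the neighbour looks clear.

{"method": "step_arm", "body": {
  "motion": [
    [0.8, 0, 0, 0, 0, 0, 0],
    [0.8, 0, 0, 0, 0, 0, 0]
  ]
}}

```text
time_s: 3.1
eef_pos: [0.4783, 0.1467, 0.1346]
orientation: [-0.503, 0.497, 0.503, 0.497]
force: [-0.5, 0.8, 0.4]
width: 0.0704
```

```bash
python3 - <<'E'
from h import *
s=rec();print(s['qpos'].round(3),s['eef_pos'])
to([.478,.147,.019],Rt(0,.5))
E
```

```text
[ 0.198  0.4   -0.751  2.012  0.357  0.862  0.832] [0.47826193 0.14667635 0.13461   ]
shift [115.6   0.3   0.3] turn [ 0.12  0.03 -0.  ] rows 2.8
```

{"method": "step_arm", "body": {
  "motion": [
    [0.8, 40, 0, 0, 0, 0, 0],
    [0.8, 80, 0, 0, 0, 0, 0],
    [0.8, 80, 0, 0, 0, 0, 0],
    [0.8, 100, 0, 0, 0, 0, 0],
    [0.8, 110, 0, 0, 0, 0, 0],
    [0.8, 115.5, 0, 0, 0, 0, 0],
    [0.8, 115.5, 0, 0, 0, 0, 0]
  ]
}}

```text
time_s: 3.68
eef_pos: [0.4788, 0.1464, 0.0192]
orientation: [0.503, -0.497, -0.502, -0.498]
force: [-0.6, -0.0, -0.4]
width: 0.0702
```

{"method": "step_arm", "body": {
  "motion": [
    [0, 0, 0, 0, 0, 0, 0],
    [0, 0, 0, 0, 0, 0, 0],
    [0, 0, 0, 0, 0, 0, 0],
    [0, 0, 0, 0, 0, 0, 0],
    [0, 0, 0, 0, 0, 0, 0],
    [0, 0, 0, 0, 0, 0, 0]
  ],
  "newtons": 30
}}

```text
time_s: 4.18
eef_pos: [0.4783, 0.1463, 0.0186]
orientation: [0.503, -0.497, -0.503, -0.497]
force: [-0.5, -0.5, 6.6]
width: 0.0464
```

```bash
python3 - <<'E'
from h import *
s=rec();print(s['qpos'].round(3),s['eef_pos'],s['width'],s['force'])
E
```

```text
[ 0.077  0.576 -0.62   2.084  0.555  0.646  0.661] [0.47827328 0.14630698 0.01862585] 0.046446178882071455 [-0.52367014 -0.5458893   6.6383002 ]
```

Gripped: width is 46.4 mm. I'll lift it and carry it to the crate.

{"method": "step_arm", "body": {
  "motion": [
    [0, -15, 0, 0, 0, 0, 0],
    [0, -50, 0, 0, 0, 0, 0],
    [0, -90, 0, 0, 0, 0, 0],
    [0, -130, 0, 0, 0, 0, 0],
    [0, -140, 0, 0, 0, 0, 0]
  ]
}}

```text
time_s: 4.6
eef_pos: [0.4802, 0.1479, 0.1633]
orientation: [0.504, -0.495, -0.502, -0.499]
force: [1.5, 1.5, -0.4]
width: 0.0458
```

```bash
python3 - <<'E'
from h import *
s=rec();print(s['qpos'].round(3),s['eef_pos'],s['width'],s['force'])
to([.4157,-.3665,.16],Rt(0,8.2))
E
```

```text
[ 0.228  0.362 -0.781  1.987  0.323  0.911  0.863] [0.48018514 0.14791191 0.16327455] 0.04583039797611942 [ 1.53449586  1.45857998 -0.37486107]
shift [   1.7   70.8 -513.6] turn [-7.5   0.09  0.41] rows 12.4
```

{"method": "step_arm", "body": {
  "motion": [
    [0, 0, 5, -35, -0.5, 0, 0],
    [0, 0, 10, -70, -1, 0, 0],
    [0, 0, 16, -110, -1.5, 0, 0],
    [0, 0, 21, -150, -2, 0, 0],
    [0, 0, 27, -190, -2.5, 0, 0],
    [0, 0, 32, -230, -3, 0, 0],
    [0, 0, 37, -270, -4, 0, 0],
    [0, 0, 43, -310, -4.5, 0, 0]
  ]
}}

```text
time_s: 5.27
eef_pos: [0.4375, -0.1662, 0.1577]
orientation: [-0.522, 0.477, 0.522, 0.477]
force: [0.6, 0.5, -0.9]
width: 0.0456
```

{"method": "step_arm", "body": {
  "motion": [
    [0, 0, 6, -40, -0.5, 0, 0],
    [0, 0, 12, -80, -1, 0, 0],
    [0, 0, 18, -120, -1.5, 0, 0],
    [0, 0, 24, -160, -2, 0, 0],
    [0, 0, 27, -190, -2.5, 0, 0],
    [0, 0, 30, -204, -3, 0, 0],
    [0, 0, 30, -204, -3, 0, 0]
  ]
}}

```text
time_s: 5.85
eef_pos: [0.4251, -0.3743, 0.1569]
orientation: [-0.533, 0.465, 0.533, 0.464]
force: [-0.2, -0.7, -1.3]
width: 0.0457
```

```bash
python3 - <<'E'
from h import *
s=rec();print(s['qpos'].round(3),s['eef_pos'],s['width'],s['force'])
snap('wrist','w3');snap('top','top3')
to([.4157,-.3665,.0126],Rt(0,8.2))
E
```

```text
[ 1.076  0.437 -0.593  1.851  0.298  0.943  2.057] [ 0.42505796 -0.37432655  0.15687098] 0.045725804545706406 [-0.20426398 -0.71234283 -1.31564573]
shift [144.6  10.3   4.2] turn [-0.07  0.09 -0.03] rows 3.5
```

View pics/w3.png

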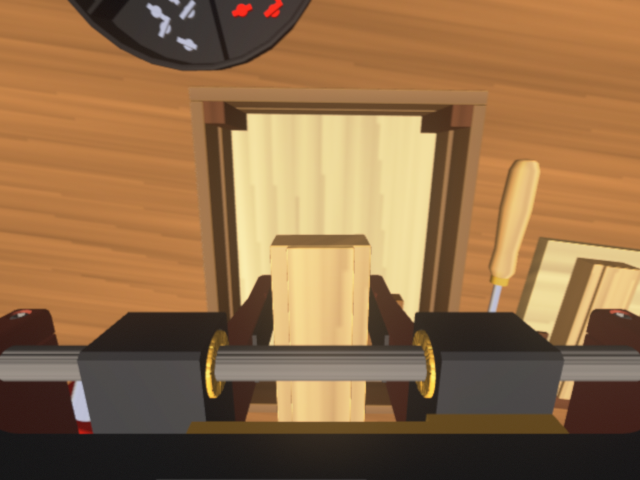

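View pics/top3.png

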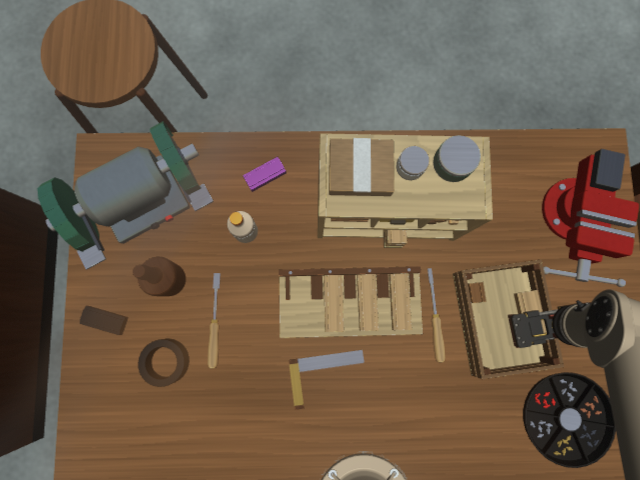

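Held piece is over the crate and square with it. Crate rim spans columns 190–487; the offcut shows at (400,300), right of the piece. Lowering.

{"method": "step_arm", "body": {
  "motion": [
    [0, 35, 10, 4, 0, 0, 0],
    [0, 75, 10, 4, 0, 0, 0],
    [0, 110, 10, 4, 0, 0, 0],
    [0, 130, 10, 4, 0, 0, 0],
    [0, 138, 10, 4, 0, 0, 0],
    [0, 142, 10, 4, 0, 0, 0],
    [0, 144, 10, 4, 0, 0, 0],
    [0, 144.5, 10, 4, 0, 0, 0]
  ]
}}

```text
time_s: 6.62
eef_pos: [0.4176, -0.3675, 0.0146]
orientation: [0.535, -0.463, -0.534, -0.463]
force: [-0.2, 0.0, -1.2]
width: 0.0459
```

```bash
python3 - <<'E'
from h import *
s=rec();print(s['qpos'].round(3),s['eef_pos'],s['width'],s['force'])
snap('wrist','w4')
E
```

```text
[ 0.993  0.618 -0.494  1.962  0.458  0.671  1.925] [ 0.41761901 -0.36746852  0.01459287] 0.04592174418874254 [-0.15228843  0.02323829 -1.15728951]
```

View pics/w4.png

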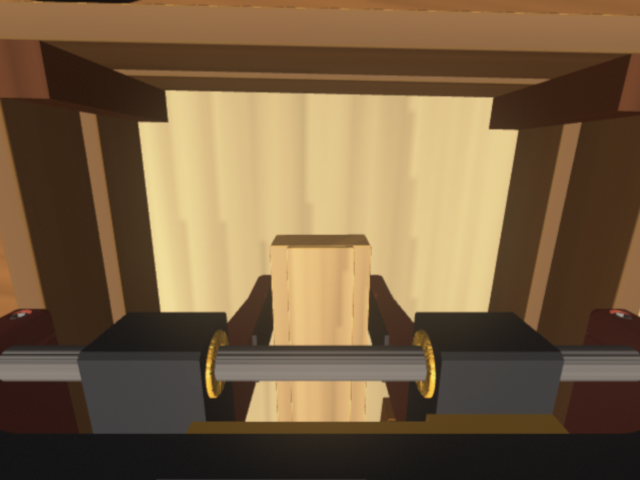

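{"method": "step_arm", "body": {
  "motion": [
    [0, 1, 0, 0, 0, 0, 0],
    [0, 2, 0, 0, 0, 0, 0],
    [0, 2.5, 0, 0, 0, 0, 0]
  ]
}}

```text
time_s: 6.92
eef_pos: [0.4168, -0.368, 0.0117]
orientation: [0.535, -0.463, -0.534, -0.463]
force: [-1.0, 1.9, 12.0]
width: 0.0457
```

```bash
python3 - <<'E'
from h import *
s=rec();print(s['eef_pos'],s['width'],s['force'])
E
```

```text
[ 0.41682573 -0.36802422  0.01166817] 0.04567348749668666 [-0.99709345  1.9066104  11.98361327]
```

Contact at 12 N, so I'll open and rise straight up.

{"method": "step_arm", "body": {
  "motion": [
    [0.64, -0.5, 0, 0, 0, 0, 0],
    [0.64, -0.5, 0, 0, 0, 0, 0],
    [0.64, -0.5, 0, 0, 0, 0, 0],
    [0.64, -10, 0, 0, 0, 0, 0],
    [0.64, -40, 0, 0, 0, 0, 0],
    [0.64, -80, 0, 0, 0, 0, 0],
    [0.64, -120, 0, 0, 0, 0, 0],
    [0.64, -150, 0, 0, 0, 0, 0]
  ]
}}

```text
time_s: 7.58
eef_pos: [0.4173, -0.3676, 0.1646]
orientation: [0.535, -0.463, -0.534, -0.463]
force: [0.2, -0.2, -0.1]
width: 0.0561
```

```bash
python3 - <<'E'
from h import *
s=rec();print(s['qpos'].round(3),s['eef_pos'],s['width'],s['force'])
snap('wrist','w5')
import itertools
from scipy.optimize import least_squares
L=[json.loads(l) for l in open('log.jsonl')]
Q=np.array([l[0] for l in L]);P=np.array([l[1] for l in L]);O=[Ro.from_quat(l[2]).as_matrix() for l in L]
ax='zyzyzyz'
def fk(q,sg,p):
    R=np.eye(3);X=np.array([0,0,p[0]])
    tr=[[0,0,0],[0,0,p[1]],[0,0,0],[0,0,p[2]],[0,0,0],[0,0,p[3]],[0,0,0]]
    R=Ro.from_euler('z',p[4]).as_matrix(); off=p[5:9]
    x=[np.zeros(3),[p[6],0,p[1]/2],[0,0,p[1]/2],[p[7],0,p[2]/2],[0,0,p[2]/2],[p[8],0,0],[0,0,p[3]]]
    for i in range(7):
        a=sg[i]*q[i]+(p[5] if i==6 else 0)
        R=R@Ro.from_euler(ax[i],a).as_matrix(); X=X+R@np.array(x[i])
    return X,R
best=[]
for s5 in itertools.product([1,-1],repeat=4):
    sg=[s5[0],1,s5[1],1,s5[2],1,s5[3]]
    def f(p):
        r=[]
        for q,x,o in zip(Q,P,O):
            X,R=fk(q,sg,p); r+=list((X-x)*3)
            # tool x = flange z
            r+=list(R[:,2]-o[:,0]); r+=list(R[:,0]-o[:,1])
        return r
    for p5 in(0,np.pi/2,-np.pi/2,np.pi):
        sol=least_squares(f,[.36,.5,.5,.3,0,p5,0,0,0]); best.append((sol.cost,sg,sol.x.round(4).tolist()))
best.sort(key=lambda b:b[0]); print(best[:3]); json.dump(best[0],open('kin.json','w'))
E
```

```text
[ 1.095  0.413 -0.61   1.87   0.288  0.945  2.069] [ 0.41727331 -0.36762141  0.16463412] 0.05609773418526287 [ 0.23601047 -0.19156163 -0.10509062]
[(np.float64(0.0033605400067830515), [-1, 1, -1, 1, -1, 1, -1], [0.244, 0.5605, 0.4879, 0.2907, -0.0946, 1.4762, 0.008, 0.017, 0.0229]), (np.float64(0.003360540006787004), [-1, 1, -1, 1, -1, 1, -1], [0.244, 0.5605, 0.4879, 0.2907, -0.0946, 1.4762, 0.008, 0.017, 0.0229]), (np.float64(0.003360540006789079), [-1, 1, -1, 1, -1, 1, -1], [0.244, 0.5605, 0.4879, 0.2907, -0.0946, 1.4762, 0.008, 0.017, 0.0229])]
```

View pics/w5.png

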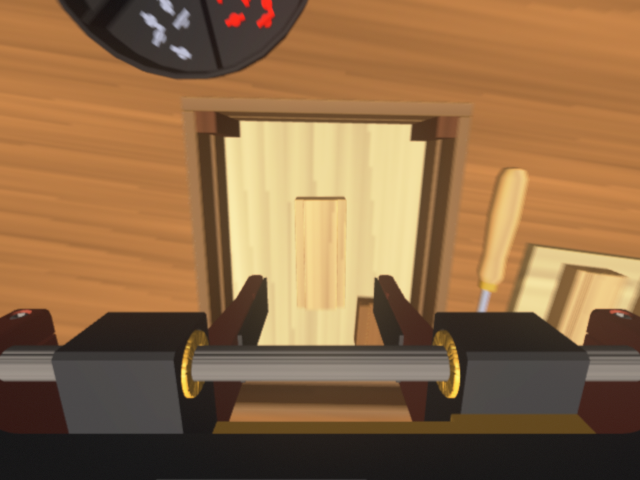

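The short moulding lies flat in the middle of the crate (centre at (320,252)). Next: is a leaned hand pose reachable at the rack and at the empty place?

```bash
cat > kin.py <<'E'
from h import *
from scipy.optimize import least_squares
c,sg,p=json.load(open('kin.json'))
ax='zyzyzyz'
def fk(q):
    X=np.array([0,0,p[0]]);R=Ro.from_euler('z',p[4]).as_matrix()
    x=[np.zeros(3),[p[6],0,p[1]/2],[0,0,p[1]/2],[p[7],0,p[2]/2],[0,0,p[2]/2],[p[8],0,0],[0,0,p[3]]]
    for i in range(7):
        a=sg[i]*q[i]+(p[5] if i==6 else 0)
        R=R@Ro.from_euler(ax[i],a).as_matrix(); X=X+R@np.array(x[i])
    return X,np.c_[R[:,2],R[:,0],R[:,1]]
lo=np.array([-2.96,-.34,-1.41,.24,-1.37,.17,-2.96]);hi=np.array([2.96,2.1,1.46,2.44,4.51,1.92,2.96])
def ik(pos,R,n=8,q0=None):
    rng=np.random.default_rng(0);best=None
    for i in range(n):
        q=state()['qpos'] if i==0 and q0 is None else (q0 if i==0 else np.r_[rng.uniform(-1,1.2),rng.uniform(0,1),rng.uniform(-1,1),rng.uniform(1,2.4),rng.uniform(-1,1),rng.uniform(.2,1.6),rng.uniform(-2,2.5)])
        f=lambda q:np.r_[(fk(q)[0]-pos)*5,(fk(q)[1]-R).ravel()]
        s=least_squares(f,np.clip(q,lo+.01,hi-.01),bounds=(lo,hi))
        if best is None or s.cost<best.cost: best=s
        if best.cost<1e-8: break
    e=np.linalg.norm(fk(best.x)[0]-pos)*1000
    return best.x,e,np.degrees(np.arccos(np.clip((np.trace(fk(best.x)[1].T@R)-1)/2,-1,1)))
E
python3 - <<'E'
from kin import *
import h
for YS in(1,-1):
  h.YS=YS
  for lean in(0,25,30,35,40):
    for nm,pos in(('rack',[.64,-.09,.097]),('rackout',[.43,-.09,.13]),('rackout2',[.46,-.09,.2]),('place',[.434,.1465,.02]),('placeup',[.434,.1465,.06])):
        q,e,a=ik(np.array(pos),Rt(lean)); print(YS,lean,nm,round(e,1),round(a,2),q.round(2))
E
```

```text
1 0 rack 0.0 0.0 [ 0.4   0.62 -0.52  1.71  0.37  0.92  1.3 ]
1 0 rackout 0.0 0.0 [ 0.7   0.3  -0.71  2.15  0.27  0.79  1.39]
1 0 rackout2 0.0 0.0 [ 0.69  0.23 -0.69  2.02  0.18  0.95  1.47]
1 0 place 0.0 0.0 [ 0.11  0.55 -0.69  2.17  0.62  0.62  0.53]
1 0 placeup 0.0 0.0 [ 0.13  0.47 -0.7   2.15  0.49  0.68  0.66]
1 25 rack 0.0 0.0 [ 0.55  0.5  -0.64  2.01  0.73  0.35  0.96]
1 25 rackout 0.0 0.0 [ 0.84  0.12 -0.7   2.4  -0.14  0.23  1.86]
1 25 rackout2 0.0 0.0 [ 0.88  0.01 -0.72  2.27 -0.23  0.44  1.92]
1 25 place 1.8 0.37 [ 0.42  1.07 -1.41  2.44  1.78  1.24 -0.52]
1 25 placeup 0.0 0.0 [ 0.21  0.48 -0.98  2.44  1.59  0.61 -0.53]
1 30 rack 0.0 0.0 [ 0.56  0.49 -0.65  2.08  1.04  0.25  0.65]
1 30 rackout 2.9 0.8 [ 1.3   0.22 -1.27  2.44  0.73  0.17  0.97]
1 30 rackout2 0.0 0.0 [ 0.93 -0.02 -0.72  2.33 -0.47  0.35  2.17]
1 30 place 12.6 2.53 [ 0.39  1.11 -1.41  2.44  1.84  1.33 -0.57]
1 30 placeup 9.3 1.97 [ 0.41  0.88 -1.41  2.44  1.71  1.14 -0.55]
1 35 rack 0.0 0.0 [ 0.55  0.48 -0.63  2.16  1.79  0.19 -0.1 ]
1 35 rackout 13.9 3.93 [ 1.41  0.26 -1.38  2.44  0.87  0.17  0.85]
1 35 rack
[... 1457 characters left out ...]
 0.88 -1.41  2.44  1.71  1.14  2.6 ]
-1 35 rack 0.4 0.17 [ 0.52  0.47 -0.59  2.17  1.87  0.17  2.96]
-1 35 rackout 14.6 4.2 [ 1.05  0.11 -0.81  2.44 -0.8   0.17 -0.54]
-1 35 rackout2 0.0 0.0 [ 0.81 -0.03 -0.56  2.39 -0.84  0.28 -0.56]
-1 35 place 23.1 4.5 [ 0.34  1.16 -1.41  2.44  1.91  1.44  2.53]
-1 35 placeup 20.1 4.16 [ 0.37  0.93 -1.41  2.44  1.77  1.24  2.54]
-1 40 rack 0.0 0.0 [ 0.46  0.47 -0.46  2.24  2.84  0.23  2.  ]
-1 40 rackout 25.4 7.31 [ 1.26  0.14 -1.    2.44 -0.94  0.17 -0.37]
-1 40 rackout2 1.5 0.44 [-1.1  -0.1   1.37  2.44 -1.13  0.17 -0.21]
-1 40 place 33.1 6.21 [ 0.29  1.24 -1.41  2.44  1.99  1.58  2.49]
-1 40 placeup 30.6 6.15 [ 0.32  0.99 -1.41  2.44  1.84  1.37  2.49]
```

Plan: grip the top spare leaned, draw it about 50 mm while it rests on the stack, let go, regrip with the hand upright, because a leaned hand can't reach the empty place. First, a leaned look at the stack.

```bash
python3 - <<'E'
from h import *
to([.54,-.09,.22],Rt(28,0))
from kin import *
print(ik(np.array([.54,-.09,.22]),Rt(28,0),n=1))
E
```

```text
shift [ -51.1 -158.9  259. ] turn [  8.14   1.59 -27.52] rows 7.4
(array([ 0.78491671,  0.1245062 , -0.72293138,  2.13833106, -0.00531028,
        0.42781496,  1.66115084]), np.float64(2.189827215140829e-10), np.float64(0.0))
```

{"method": "step_arm", "body": {
  "motion": [
    [0.8, -51, -20, 30, 1, 0, -3],
    [0.8, -51, -40, 65, 2, 0.4, -7],
    [0.8, -51, -60, 97, 3, 0.6, -10],
    [0.8, -51, -80, 130, 4, 0.8, -14],
    [0.8, -51, -100, 162, 5, 1, -17.5],
    [0.8, -51, -120, 195, 6, 1.2, -21],
    [0.8, -51, -140, 228, 7, 1.4, -24.5],
    [0.8, -51, -159, 259, 8.1, 1.6, -27.5]
  ]
}}

```text
time_s: 8.3
eef_pos: [0.537, -0.0867, 0.2126]
orientation: [-0.603, 0.365, 0.367, 0.607]
force: [0.7, -0.6, -0.2]
width: 0.0702
```

{"method": "step_arm", "body": {
  "motion": [
    [0.8, 0, 0, 0, 0, 0, 0],
    [0.8, 0, 0, 0, 0, 0, 0]
  ]
}}

```text
time_s: 8.47
eef_pos: [0.5368, -0.0856, 0.2121]
orientation: [-0.604, 0.364, 0.37, 0.605]
force: [0.3, -0.5, 0.1]
width: 0.0704
```

```bash
python3 - <<'E'
from h import *
to([.54,-.09,.22],Rt(28,0)); s=rec();print(s['qpos'].round(3),s['eef_pos'])
snap('wrist','w6');a=cv2.imread('pics/w6.png');cv2.imwrite('pics/c6.png',cv2.resize(a[120:330,190:470],(800,600),interpolation=cv2.INTER_CUBIC))
E
```

```text
shift [-5.5 -6.4 -4.4] turn [ 0.18  0.43 -0.5 ] rows 0.2
[ 0.811  0.134 -0.78   2.198  0.165  0.372  1.495] [ 0.53684657 -0.08557515  0.21214962]
```

View pics/w6.png

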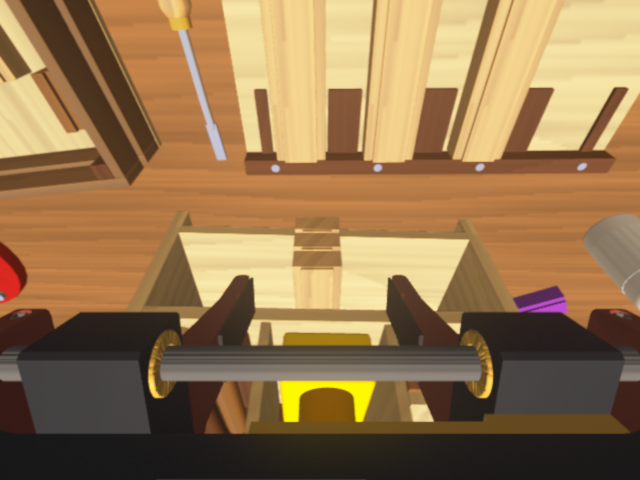

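View pics/c6.png

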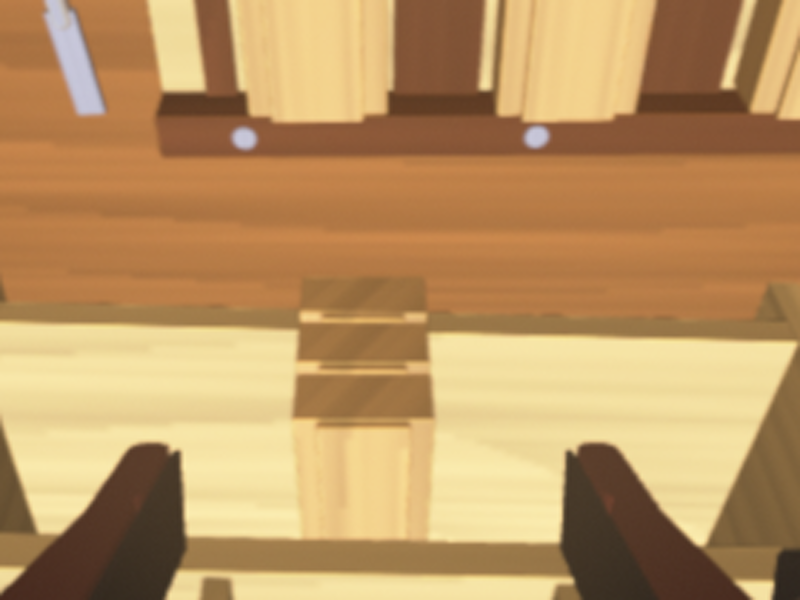

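The picture shows the three near ends stacked at columns 293–341, rows 218–268, with the top spare's upper edge at row 266. The shelf edge is at row 311.

```bash
python3 - <<'E'
from h import *
d=load('w6'); k=800/280
def P(n,u,v,z): print(n,ray(d,190+u/k,120+v/k,z).round(4))
P('top nl',292,418,.114);P('',434,418,.114);P('bot',296,374,.092);P('',429,374,.092)
P('face n',316,426,.118);P('',410,426,.118)
P('far side',302,538,.114);P('',428,538,.114)
P('mid t',296,361,.088);P('',428,361,.088);P('mid b',300,323,.066);P('',427,323,.066)
P('low b',302,278,.040);P('',425,278,.04)
P('shelf front top edge',190,540,.14);P('',560,545,.14);P('',190,570,.152);P('floor edge',100,322,.04);P('',700,338,.04);P('floor low',100,303,.03)
E
```

```text
top nl [ 0.6197 -0.1108  0.114 ]
 [ 0.6196 -0.0652  0.114 ]
bot [ 0.6213 -0.1108  0.092 ]
 [ 0.6212 -0.0657  0.092 ]
face n [ 0.6191 -0.1029  0.118 ]
 [ 0.619  -0.0731  0.118 ]
far side [ 0.6838 -0.1104  0.114 ]
 [ 0.6838 -0.0641  0.114 ]
mid t [ 0.619  -0.1109  0.088 ]
 [ 0.6189 -0.0659  0.088 ]
mid b [ 0.621  -0.1108  0.066 ]
 [ 0.6209 -0.0651  0.066 ]
low b [ 0.6209 -0.1114  0.04  ]
 [ 0.6208 -0.0647  0.04  ]
shelf front top edge [ 0.6493 -0.1437  0.14  ]
 [ 0.6519 -0.024   0.14  ]
 [ 0.6484 -0.1419  0.152 ]
floor edge [ 0.6432 -0.1921  0.04  ]
 [0.6511 0.0473 0.04  ]
floor low [ 0.6418 -0.1939  0.03  ]
```

```bash
python3 - <<'E'
from h import *
to([.608,-.088,.1515],Rt(28,0))
E
```

```text
shift [ 86.6 -35.1  -0.7] turn [-0.    0.35 -0.51] rows 2.2
```

{"method": "step_arm", "body": {
  "motion": [
    [0.8, 29, -12, 0, 0, 0, 0],
    [0.8, 58, -24, 0, 0, 0, -0.3],
    [0.8, 86.5, -35, -0.7, 0, 0.35, -0.5],
    [0.8, 86.5, -35, -0.7, 0, 0.35, -0.5],
    [0.8, 86.5, -35, -0.7, 0, 0.35, -0.5]
  ]
}}

```text
time_s: 8.93
eef_pos: [0.608, -0.0899, 0.15]
orientation: [-0.605, 0.366, 0.364, 0.607]
force: [-0.7, 0.4, 0.3]
width: 0.0702
```

```bash
python3 - <<'E'
from h import *
s=rec();print(s['qpos'].round(3),s['eef_pos'],s['force'])
to([.636,-.088,.0985],Rt(28,0))
E
```

```text
[ 0.511  0.327 -0.524  2.129  0.537  0.273  1.132] [ 0.60796857 -0.08992936  0.149962  ] [-0.66242717  0.41783426  0.31022241]
shift [58.6 -0.7  2. ] turn [-0.21 -0.04 -0.15] rows 1.4
```

{"method": "step_arm", "body": {
  "motion": [
    [0.8, 15, 0, 1, -0.2, 0, 0],
    [0.8, 30, 0, 1.5, -0.2, 0, 0],
    [0.8, 44, 0, 1.5, -0.2, 0, 0],
    [0.8, 54, 0, 1.5, -0.2, 0, 0],
    [0.8, 58.5, 0, 1.5, -0.2, 0, 0],
    [0.8, 58.5, 0, 1.5, -0.2, 0, 0],
    [0.8, 58.5, 0, 1.5, -0.2, 0, 0]
  ]
}}

```text
time_s: 9.52
eef_pos: [0.6352, -0.0893, 0.1006]
orientation: [-0.606, 0.365, 0.363, 0.606]
force: [0.2, -0.7, -1.0]
width: 0.0702
```

```bash
python3 - <<'E'
from h import *
to([.636,-.088,.0985],Rt(28,0))
s=rec();print(s['qpos'].round(3),s['eef_pos'],s['force'])
snap('wrist','w7');snap('side','s7');a=cv2.imread('pics/s7.png');cv2.imwrite('pics/c7.png',cv2.resize(a[180:330,320:480],(640,600),interpolation=cv2.INTER_CUBIC))
E
```

```text
shift [2.2 0.3 1.3] turn [-0.08 -0.11  0.04] rows 0.1
[ 0.363  0.428 -0.37   2.113  0.755  0.182  0.915] [ 0.63516712 -0.08925196  0.1006004 ] [ 0.1519248  -0.74160024 -1.04022012]
```

View pics/w7.png

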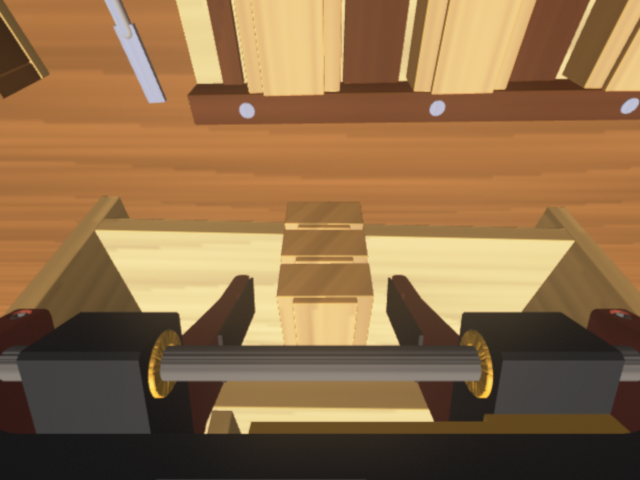

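View pics/c7.png

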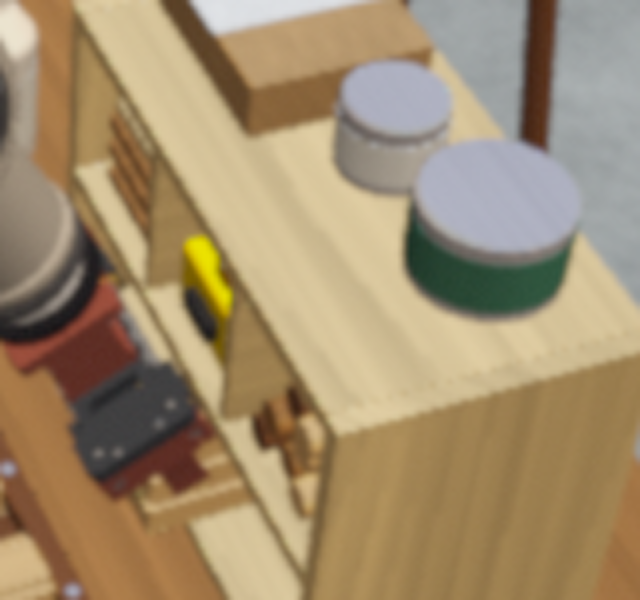

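The open fingers straddle only the top spare (columns 279–371, centred at 325, so 2.5 mm off the tool centre line). Joint 6 is near its limit, so I'll lean 2° less before gripping.

{"method": "step_arm", "body": {
  "motion": [
    [0.8, 1, 0, 2, 0, 0, 1],
    [0.8, 1.5, 0, 2, 0, 0, 2],
    [0.8, 1.5, 0, 2, 0, 0, 2],
    [0.8, 1.5, 0, 2, 0, 0, 2]
  ]
}}

```text
time_s: 9.95
eef_pos: [0.6365, -0.0861, 0.0992]
orientation: [-0.6, 0.374, 0.374, 0.6]
force: [-0.5, -0.3, 0.1]
width: 0.0705
```

{"method": "step_arm", "body": {
  "motion": [
    [0.56, 0, 0, 0, 0, 0, 0],
    [0.5, 0, 0, 0, 0, 0, 0],
    [0, 0, 0, 0, 0, 0, 0],
    [0, 0, 0, 0, 0, 0, 0],
    [0, 0, 0, 0, 0, 0, 0],
    [0, 0, 0, 0, 0, 0, 0]
  ],
  "newtons": 20
}}

```text
time_s: 10.45
eef_pos: [0.6361, -0.0856, 0.0984]
orientation: [0.6, -0.375, -0.375, -0.599]
force: [-1.6, -1.1, 2.1]
width: 0.0458
```

```bash
python3 - <<'E'
from h import *
s=rec();print(s['qpos'].round(3),s['eef_pos'],s['force'],s['width'],Ro.from_quat(s['orientation']).as_matrix()[:,0])
snap('wrist','w8')
to([s['eef_pos'][0]-.05,s['eef_pos'][1],s['eef_pos'][2]+.0015],Ro.from_quat(s['orientation']).as_matrix())
E
```

```text
[ 0.406  0.446 -0.436  2.083  0.715  0.248  0.96 ] [ 0.63609266 -0.08555352  0.09842044] [-1.64283152 -1.11219387  2.12716888] 0.04584742994767399 [ 4.38476435e-01 -7.08066608e-04 -8.98742407e-01]
shift [-23.3  44.3  -0. ] turn [0. 0. 0.] rows 1.2
```

View pics/w8.png

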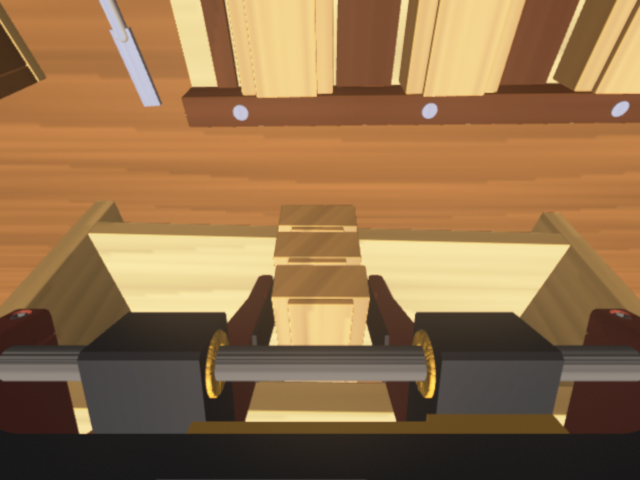

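Gripped at 45.8 mm. Lift 4 mm clear, draw 50 mm, set back on the stack.

{"method": "step_arm", "body": {
  "motion": [
    [0, -1.8, -0.9, 0, 0, 0, 0],
    [0, -3.6, -1.8, 0, 0, 0, 0],
    [0, -3.6, -1.8, 0, 0, 0, 0],
    [0, -9, 10, 0, 0, 0, 0],
    [0, -14.5, 21, 0, 0, 0, 0],
    [0, -20, 32, 0, 0, 0, 0],
    [0, -25.5, 43, 0, 0, 0, 0],
    [0, -25.5, 43, 0, 0, 0, 0]
  ]
}}

```text
time_s: 11.17
eef_pos: [0.5838, -0.0858, 0.1017]
orientation: [0.6, -0.376, -0.375, -0.599]
force: [0.5, 0.1, -1.7]
width: 0.0457
```

```bash
python3 - <<'E'
from h import *
s=rec();print(s['qpos'].round(3),s['eef_pos'],s['force'],s['width'])
snap('wrist','w9')
E
```

```text
[ 0.436  0.374 -0.448  2.193  0.738  0.205  0.928] [ 0.58383257 -0.08576805  0.10171205] [ 0.50453512  0.11515704 -1.69537898] 0.04570854089516196
```

View pics/w9.png

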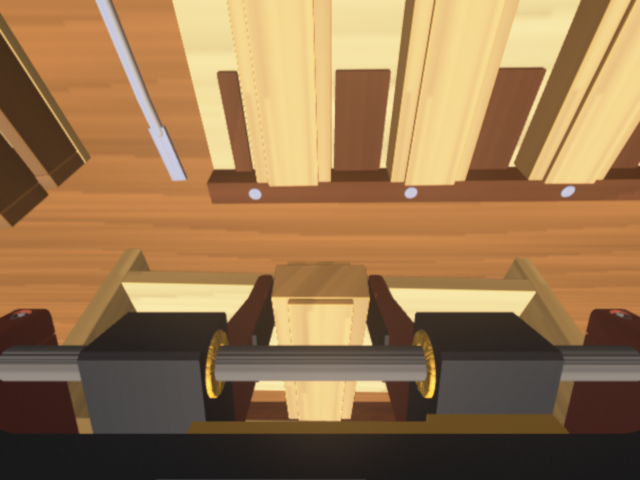

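{"method": "step_arm", "body": {
  "motion": [
    [0, 1.8, 0.9, 0, 0, 0, 0],
    [0, 2.7, 1.3, 0, 0, 0, 0],
    [0, 3.4, 1.6, 0, 0, 0, 0],
    [0, 3.4, 1.6, 0, 0, 0, 0]
  ]
}}

```text
time_s: 11.55
eef_pos: [0.587, -0.0853, 0.0986]
orientation: [0.6, -0.374, -0.375, -0.6]
force: [0.3, 0.0, -1.6]
width: 0.0456
```

```bash
python3 - <<'E'
from h import *
s=rec();print(s['qpos'].round(3),s['eef_pos'],s['force'],s['torque'])
E
```

```text
[ 0.425  0.383 -0.437  2.19   0.764  0.197  0.902] [ 0.58704708 -0.08531081  0.09855839] [ 0.32217547  0.01428672 -1.59741915] [0.02077308 0.39516576 0.0328753 ]
```

{"method": "step_arm", "body": {
  "motion": [
    [0, 0.5, 0.25, 0, 0, 0, 0],
    [0, 0.9, 0.45, 0, 0, 0, 0],
    [0, 0.9, 0.45, 0, 0, 0, 0]
  ]
}}

```text
time_s: 11.8
eef_pos: [0.587, -0.0853, 0.0983]
orientation: [0.6, -0.374, -0.374, -0.6]
force: [-2.3, 0.5, 3.1]
width: 0.0458
```

```bash
python3 - <<'E'
from h import *
s=rec();print(s['eef_pos'],s['force'],s['torque'])
E
```

```text
[ 0.58702058 -0.0853302   0.09826184] [-2.32633536  0.46338841  3.09067052] [0.15151617 0.30737495 0.04041089]
```

Contact (+3 N). Release and back off along the tool axis.

{"method": "step_arm", "body": {
  "motion": [
    [0.64, 0, 0, 0, 0, 0, 0],
    [0.75, 0, 0, 0, 0, 0, 0],
    [0.8, 0, 0, 0, 0, 0, 0],
    [0.8, 0, 0, 0, 0, 0, 0],
    [0.8, -20, 0, 0, 0, 0, 0],
    [0.8, -45, 0, 0, 0, 0, 0],
    [0.8, -70, 0, 0, 0, 0, 0],
    [0.8, -70, 0, 0, 0, 0, 0]
  ]
}}

```text
time_s: 12.47
eef_pos: [0.556, -0.0865, 0.1638]
orientation: [0.601, -0.374, -0.373, -0.6]
force: [0.1, -0.2, 1.0]
width: 0.0703
```

```bash
python3 - <<'E'
from h import *
s=rec();print(s['qpos'].round(3),s['eef_pos'],s['force'])
snap('wrist','w10');a=cv2.imread('pics/w10.png');cv2.imwrite('pics/c10.png',cv2.resize(a[170:340,220:420],(706,600),interpolation=cv2.INTER_CUBIC))
E
```

```text
[ 0.717  0.261 -0.736  2.196  0.516  0.327  1.153] [ 0.55601247 -0.08651418  0.1638307 ] [ 0.05347167 -0.18427376  1.02782395]
```

View pics/c10.png

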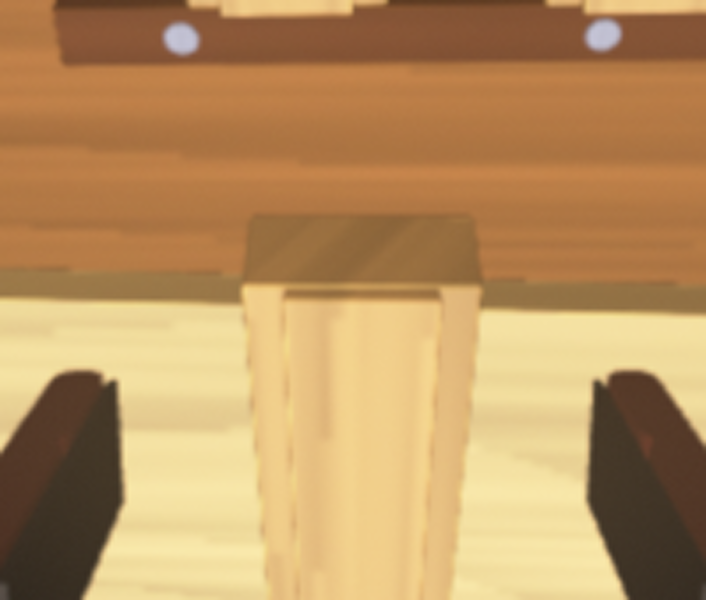

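```bash
python3 - <<'E'
from h import *
d=load('w10'); k=3.53
def P(n,u,v,z): print(n,ray(d,220+u/k,170+v/k,z).round(4))
P('nl',243,286,.114);P('',481,286,.114);P('bot',247,217,.092);P('',474,217,.092);P('far',270,598,.114);P('',452,598,.114);P('facel',284,293,.118);P('',441,293,.118)
to([.585,-.0865,.16],Rt(0,0))
E
```

```text
nl [ 0.5711 -0.1083  0.114 ]
 [ 0.571  -0.0629  0.114 ]
bot [ 0.5721 -0.1091  0.092 ]
 [ 0.5721 -0.0625  0.092 ]
far [ 0.678  -0.1084  0.114 ]
 [ 0.6779 -0.0626  0.114 ]
facel [ 0.5691 -0.1002  0.118 ]
 [ 0.5691 -0.0708  0.118 ]
shift [ 14.9 -24.7   0.3] turn [-0.1  -0.12 26.2 ] rows 3.7
```

{"method": "step_arm", "body": {
  "motion": [
    [0.8, -5, -5, 0, 0, 0, 6.5],
    [0.8, 0, -10, 0, 0, 0, 13],
    [0.8, 5, -15, 0, 0, 0, 19.5],
    [0.8, 15, -25, 1, 0, 0, 26.2],
    [0.8, 16, -26.5, 1, 0, 0, 26.2],
    [0.8, 16, -26.5, 1, 0, 0, 26.2],
    [0.8, 16, -26.5, 1, 0, 0, 26.2]
  ]
}}

```text
time_s: 13.1
eef_pos: [0.5861, -0.0838, 0.1563]
orientation: [-0.5, 0.501, 0.501, 0.499]
force: [-0.8, 0.1, -1.6]
width: 0.0703
```

```bash
python3 - <<'E'
from h import *
s=rec();print(s['qpos'].round(3),s['eef_pos'],s['force'])
to([.587,-.0855,.0945],Rt(0,0))
E
```

```text
[ 0.601  0.523 -0.755  1.781  0.417  1.008  1.255] [ 0.58607854 -0.08378788  0.15626789] [-0.79507933  0.06048605 -1.56200367]
shift [61.8 -1.2 -1.7] turn [ 0.07 -0.04 -0.23] rows 1.5
```

{"method": "step_arm", "body": {
  "motion": [
    [0.8, 20, -1, -1.5, 0, 0, 0],
    [0.8, 40, -1, -1.5, 0, 0, 0],
    [0.8, 55, -1, -1.5, 0, 0, 0],
    [0.8, 61, -1, -1.5, 0, 0, 0],
    [0.8, 61, -1, -1.5, 0, 0, 0]
  ]
}}

```text
time_s: 13.52
eef_pos: [0.5856, -0.0862, 0.0958]
orientation: [-0.499, 0.501, 0.501, 0.498]
force: [-0.2, 0.8, 0.5]
width: 0.0703
```

```bash
python3 - <<'E'
from h import *
s=rec();print(s['qpos'].round(3),s['eef_pos'],s['force'])
snap('wrist','w11')
E
```

```text
[ 0.569  0.596 -0.712  1.825  0.485  0.908  1.205] [ 0.58564766 -0.0861891   0.09576339] [-0.16647036  0.82792419  0.5386134 ]
```

View pics/w11.png

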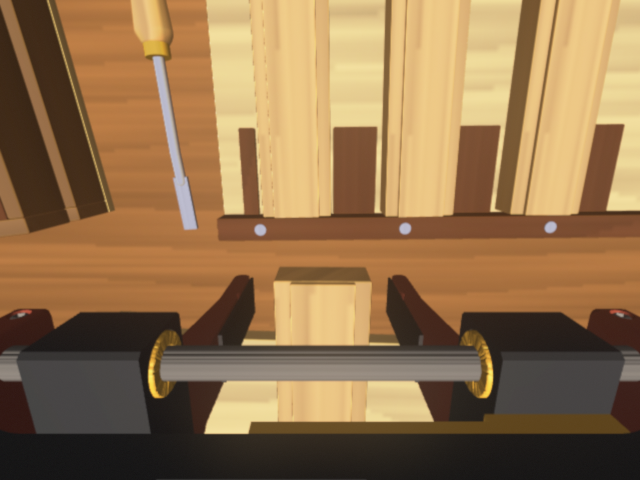

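The upright hand straddles the drawn-out spare (columns 276–370, centre 323). Grip, then lift.

{"method": "step_arm", "body": {
  "motion": [
    [0.56, 0, 0, 1, 0, 0, 0],
    [0.5, 0, 0, 1, 0, 0, 0],
    [0, 0, 0, 1, 0, 0, 0],
    [0, 0, 0, 1, 0, 0, 0],
    [0, 0, 0, 1, 0, 0, 0],
    [0, 0, 0, 1, 0, 0, 0]
  ],
  "newtons": 40
}}

```text
time_s: 14.07
eef_pos: [0.5878, -0.085, 0.0974]
orientation: [-0.5, 0.501, 0.5, 0.499]
force: [-1.0, 0.6, 3.7]
width: 0.0459
```

{"method": "step_arm", "body": {
  "motion": [
    [0, -2, 0, 1, 0, 0, 0],
    [0, -5, 0, 1, 0, 0, 0],
    [0, -5, 0, 1, 0, 0, 0]
  ]
}}

```text
time_s: 14.32
eef_pos: [0.5875, -0.0838, 0.1022]
orientation: [-0.499, 0.501, 0.501, 0.499]
force: [0.7, 0.6, -2.7]
width: 0.0454
```

```bash
python3 - <<'E'
from h import *
s=rec();print(s['qpos'].round(3),s['eef_pos'],s['force'],s['torque'],s['width'])
to([.43,-.085,.105],Rt(0,0))
E
```

```text
[ 0.569  0.589 -0.718  1.819  0.478  0.918  1.206] [ 0.58748708 -0.08381167  0.10219617] [ 0.67197023  0.62461817 -2.734695  ] [ 0.03088039 -0.06050603 -0.02771915] 0.04540260408884052
shift [ -2.3 157.5  -1.1] turn [ 0.03 -0.03 -0.17] rows 3.8
```

{"method": "step_arm", "body": {
  "motion": [
    [0, 0, 15, 0, 0, 0, 0],
    [0, 0, 40, 0, 0, 0, 0],
    [0, 0, 65, 0, 0, 0, 0],
    [0, -2, 90, 0, 0, 0, 0],
    [0, -6, 115, 0, 0, 0, 0],
    [0, -10, 140, 0, 0, 0, 0],
    [0, -15, 150, 0, 0, 0, 0],
    [0, -15, 150, 0, 0, 0, 0]
  ]
}}

```text
time_s: 14.98
eef_pos: [0.4356, -0.0845, 0.1179]
orientation: [-0.5, 0.502, 0.5, 0.498]
force: [-0.9, -0.3, -0.8]
width: 0.0458
```

```bash
python3 - <<'E'
from h import *
s=rec();print(s['qpos'].round(3),s['eef_pos'],s['force'],s['width'])
snap('wrist','w12');snap('side','s12')
a=cv2.imread('pics/s12.png');cv2.imwrite('pics/c12.png',cv2.resize(a[190:390,220:460],(720,600),interpolation=cv2.INTER_CUBIC))
to([.437,.146,.115],Rt(0,.5))
E
```

```text
[ 0.752  0.353 -0.816  2.142  0.366  0.79   1.274] [ 0.4356024  -0.08449177  0.11785565] [-0.88042516 -0.32084401 -0.82937312] 0.045764230736024814
shift [  2.7   1.8 230.3] turn [-0.51 -0.06 -0.06] rows 5.5
```

View pics/w12.png

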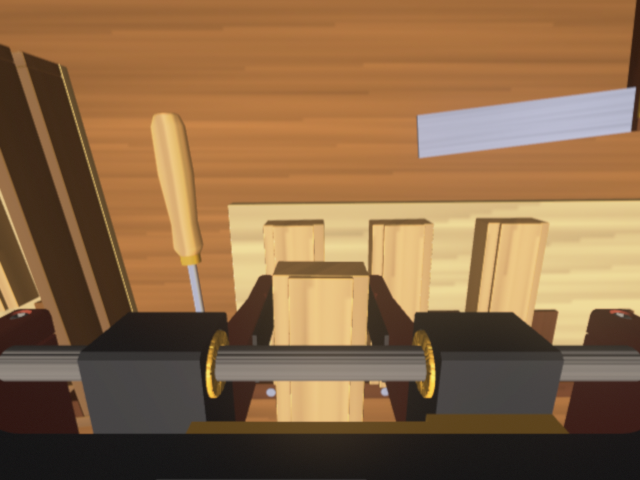

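View pics/c12.png

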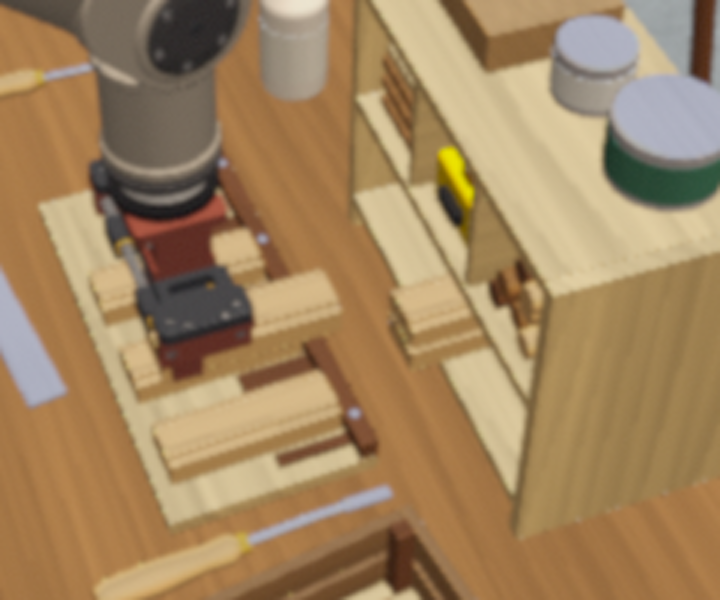

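The spare hangs level and is drawn clear, and the two lower ones still lie squared up in the rack. Carry it over place 3.

{"method": "step_arm", "body": {
  "motion": [
    [0, 0, 3, 35, 0, 0, 0],
    [0, 0, 6, 70, 0, 0, 0],
    [0, 0, 9, 110, -0.2, 0, 0],
    [0, 0, 12, 150, -0.4, 0, 0],
    [0, 0, 14, 190, -0.5, 0, 0],
    [0, 0, 15, 220, -0.5, 0, 0],
    [0, 0, 15, 231, -0.5, 0, 0],
    [0, 0, 15, 231, -0.5, 0, 0]
  ]
}}

```text
time_s: 15.75
eef_pos: [0.4237, 0.1522, 0.1178]
orientation: [-0.502, 0.496, 0.505, 0.497]
force: [-0.2, -0.3, -1.4]
width: 0.0458
```

{"method": "step_arm", "body": {
  "motion": [
    [0, 20, 0, 0, 0, 0, 0],
    [0, 45, 0, 0, 0, 0, 0],
    [0, 60, 0, 0, 0, 0, 0],
    [0, 60, 0, 0, 0, 0, 0],
    [0, 60, 0, 0, 0, 0, 0]
  ]
}}

```text
time_s: 16.17
eef_pos: [0.4225, 0.1467, 0.0568]
orientation: [-0.501, 0.499, 0.503, 0.497]
force: [0.2, 0.1, -1.1]
width: 0.0456
```

```bash
python3 - <<'E'
from h import *
s=rec();print(s['qpos'].round(3),s['eef_pos'],s['force'],s['width'])
snap('wrist','w13');d=snap('top','top13');a=cv2.imread('pics/top13.png');cv2.imwrite('pics/c13.png',cv2.resize(a[250:345,270:430],(800,475),interpolation=cv2.INTER_CUBIC))
to([.4226,.1462,.022],Rt(0,.5))
E
```

```text
[ 0.185  0.48  -0.786  2.175  0.534  0.691  0.608] [0.42249704 0.14668716 0.05679427] [ 0.23894654  0.1270789  -1.09484555] 0.04561683550943199
shift [36.   0.7 -0.9] turn [-0.03  0.01 -0.11] rows 0.9
```

View pics/w13.png

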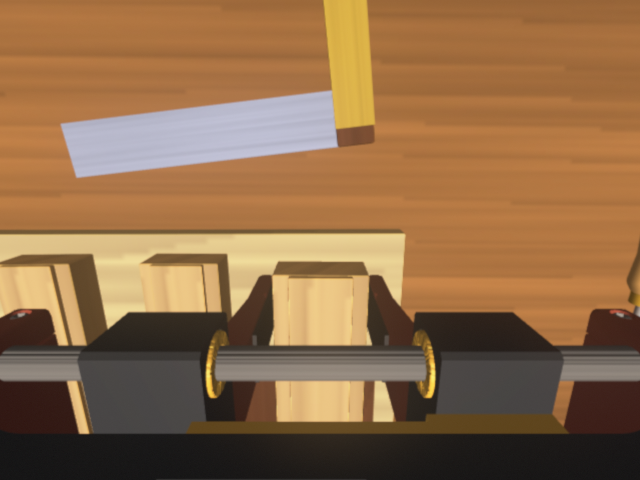

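View pics/c13.png

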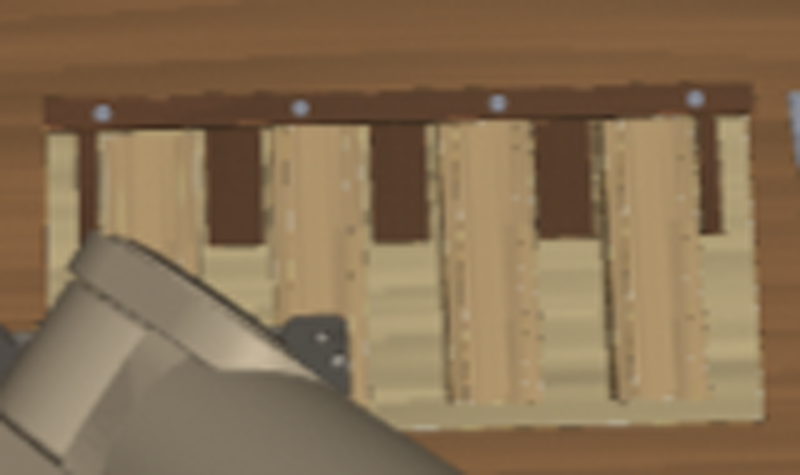

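Seen from above, the held piece (crop columns 100–203) is centred between the blocks (98–206), so I'll lower it.

{"method": "step_arm", "body": {
  "motion": [
    [0, 15, 0.5, -0.5, 0, 0, 0],
    [0, 27, 0.5, -0.5, 0, 0, 0],
    [0, 32, 0.5, -0.5, 0, 0, 0],
    [0, 34, 0.5, -0.5, 0, 0, 0],
    [0, 34.5, 0.5, -0.5, 0, 0, 0],
    [0, 34.5, 0.5, -0.5, 0, 0, 0]
  ]
}}

```text
time_s: 16.77
eef_pos: [0.4222, 0.1466, 0.0234]
orientation: [-0.502, 0.498, 0.503, 0.497]
force: [-0.4, 0.2, -1.4]
width: 0.0454
```

{"method": "step_arm", "body": {
  "motion": [
    [0, 1, 0, 0, 0, 0, 0],
    [0, 1.5, 0, 0, 0, 0, 0],
    [0, 1.5, 0, 0, 0, 0, 0]
  ]
}}

```text
time_s: 17.02
eef_pos: [0.4219, 0.1465, 0.0215]
orientation: [-0.502, 0.499, 0.503, 0.497]
force: [0.8, -0.0, -1.7]
width: 0.0457
```

{"method": "step_arm", "body": {
  "motion": [
    [0, 0.5, 0, 0, 0, 0, 0],
    [0, 1, 0, 0, 0, 0, 0],
    [0, 1, 0, 0, 0, 0, 0]
  ]
}}

```text
time_s: 17.27
eef_pos: [0.4218, 0.1465, 0.0205]
orientation: [-0.502, 0.499, 0.503, 0.497]
force: [-1.6, -0.6, 3.4]
width: 0.0458
```

```bash
python3 - <<'E'
from h import *
s=rec();print(s['eef_pos'],s['force'],s['torque'])
E
```

```text
[0.42178428 0.14646377 0.02051101] [-1.58074567 -0.56479562  3.35058998] [-0.07348633  0.08513666  0.00734638]
```

Contact. Now slide toward the stop in small steps, watching the force.

{"method": "step_arm", "body": {
  "motion": [
    [0, 0, -1.5, 0, 0, 0, 0],
    [0, 0, -3, 0, 0, 0, 0],
    [0, 0, -4.5, 0, 0, 0, 0],
    [0, 0, -5, 0, 0, 0, 0],
    [0, 0, -5, 0, 0, 0, 0]
  ]
}}

```text
time_s: 17.68
eef_pos: [0.4261, 0.1468, 0.0205]
orientation: [-0.502, 0.499, 0.503, 0.496]
force: [-3.3, -0.5, 7.1]
width: 0.0461
```

{"method": "step_arm", "body": {
  "motion": [
    [0, 0, -1, 0, 0, 0, 0],
    [0, 0, -1.5, 0, 0, 0, 0],
    [0, 0, -1.5, 0, 0, 0, 0]
  ]
}}

```text
time_s: 17.93
eef_pos: [0.4274, 0.1469, 0.0205]
orientation: [-0.502, 0.499, 0.503, 0.496]
force: [-4.9, 0.5, 7.4]
width: 0.046
```

{"method": "step_arm", "body": {
  "motion": [
    [0, 0, -1, 0, 0, 0, 0],
    [0, 0, -1, 0, 0, 0, 0]
  ]
}}

```text
time_s: 18.1
eef_pos: [0.4285, 0.1469, 0.0205]
orientation: [-0.502, 0.499, 0.503, 0.496]
force: [-4.4, 0.3, 7.3]
width: 0.0457
```

{"method": "step_arm", "body": {
  "motion": [
    [0, -0.2, -1, 0, 0, 0, 0],
    [0, -0.2, -1, 0, 0, 0, 0]
  ]
}}

```text
time_s: 18.27
eef_pos: [0.4299, 0.1467, 0.0205]
orientation: [-0.502, 0.499, 0.503, 0.497]
force: [-2.6, 0.8, 3.1]
width: 0.0455
```

{"method": "step_arm", "body": {
  "motion": [
    [0, 0, -1, 0, 0, 0, 0],
    [0, 0, -1, 0, 0, 0, 0]
  ]
}}

```text
time_s: 18.43
eef_pos: [0.43, 0.1467, 0.0205]
orientation: [-0.502, 0.499, 0.503, 0.496]
force: [-6.8, 0.3, 8.2]
width: 0.0457
```

{"method": "step_arm", "body": {
  "motion": [
    [0, 0, -1, 0, 0, 0, 0],
    [0, 0, -1, 0, 0, 0, 0]
  ]
}}

```text
time_s: 18.6
eef_pos: [0.43, 0.1467, 0.0205]
orientation: [-0.501, 0.499, 0.504, 0.496]
force: [-9.7, -0.0, 12.7]
width: 0.0456
```

The piece has stopped at x = 0.430 while the force grows, so it is against the stop. Ease off, open, rise.

{"method": "step_arm", "body": {
  "motion": [
    [0, -0.5, 1.5, 0, 0, 0, 0],
    [0, -0.5, 1.5, 0, 0, 0, 0],
    [0.56, -0.5, 1.5, 0, 0, 0, 0],
    [0.65, -0.5, 1.5, 0, 0, 0, 0],
    [0.7, -0.5, 1.5, 0, 0, 0, 0],
    [0.7, -0.5, 1.5, 0, 0, 0, 0]
  ]
}}

```text
time_s: 19.1
eef_pos: [0.4312, 0.1465, 0.021]
orientation: [-0.502, 0.499, 0.503, 0.497]
force: [-0.9, -0.5, 0.4]
width: 0.0614
```

{"method": "step_arm", "body": {
  "motion": [
    [0.7, -10, 0, 0, 0, 0, 0],
    [0.7, -30, 0, 0, 0, 0, 0],
    [0.7, -70, 5, 0, 0, 0, 0],
    [0.7, -110, 10, 0, 0, 0, 0],
    [0.7, -150, 10, 0, 0, 0, 0],
    [0.7, -190, 10, 0, 0, 0, 0],
    [0.7, -200, 10, 0, 0, 0, 0]
  ]
}}

```text
time_s: 19.68
eef_pos: [0.4235, 0.1486, 0.227]
orientation: [0.503, -0.496, -0.501, -0.499]
force: [0.9, 1.3, -0.2]
width: 0.0616
```

```bash
python3 - <<'E'
from h import *
s=rec();print(s['qpos'].round(3),s['eef_pos'],s['force'],s['width'])
snap('wrist','w14');a=cv2.imread('pics/w14.png');cv2.imwrite('pics/c14.png',cv2.resize(a[170:350,150:420],(800,533),interpolation=cv2.INTER_CUBIC))
E
```

```text
[ 0.419  0.207 -0.986  2.02   0.206  1.01   0.914] [0.42350651 0.14858939 0.22700241] [ 0.94175697  1.26490725 -0.19066581] 0.061569796915225496
```

View pics/c14.png

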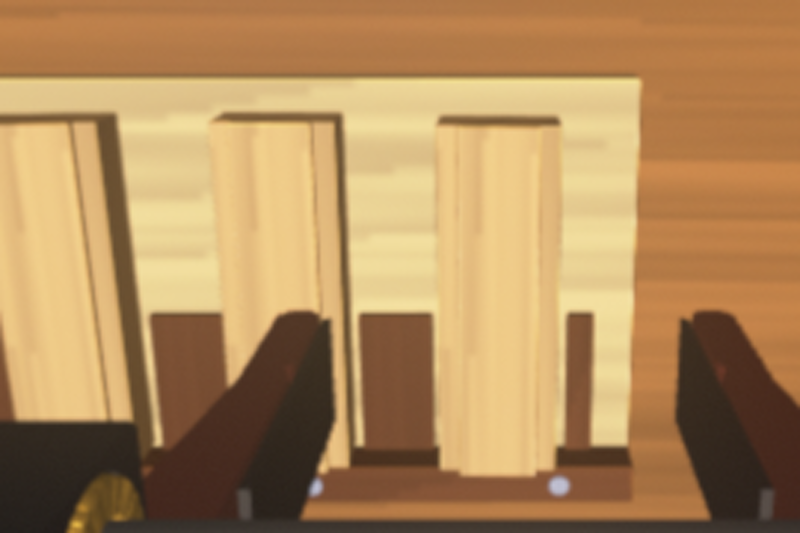

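Spare lies between its blocks at place 3. Its near end (crop row 124) is level with its neighbour's (122), and the far end is over the batten line. I'll clear the arm and check numerically.

{"method": "step_arm", "body": {
  "motion": [
    [0.7, -20, 0, -40, 0, 0, 0],
    [0.7, -40, 0, -80, 0, 0, 0],
    [0.7, -50, 0, -120, 0, 0, 0],
    [0.7, -50, 0, -160, 0, 0, 0],
    [0.7, -50, 0, -200, 0, 0, 0],
    [0.7, -50, 0, -240, 0, 0, 0],
    [0.7, -50, 0, -280, 0, 0, 0],
    [0.7, -50, 0, -310, 0, 0, 0]
  ]
}}

```text
time_s: 20.4
eef_pos: [0.4228, -0.167, 0.2702]
orientation: [-0.501, 0.5, 0.502, 0.497]
force: [-0.8, 0.5, 0.5]
width: 0.0614
```

```bash
python3 - <<'E'
from h import *
d=load('w14'); k=800/270
def P(n,u,v,z): print(n,ray(d,150+u/k,170+v/k,z).round(4))
P('new near',438,125,.037);P('',560,125,.037);P('far',440,470,.037);P('',556,470,.037)
P('nb near',210,121,.037);P('',315,122,.037)
P('block',434,313,.02);P('',567,313,.02);P('board corner',640,79,.015)
snap('top','top15');snap('side','s15')
for z,b,n,f in(('top0',(250,345,270,430),'a',5),('top15',(250,345,270,430),'b',5)):
    a=cv2.imread(f'pics/{z}.png');cv2.imwrite(f'pics/c15{n}.png',cv2.resize(a[b[0]:b[1],b[2]:b[3]],None,fx=f,fy=f,interpolation=cv2.INTER_CUBIC))
a=cv2.imread('pics/s15.png');cv2.imwrite('pics/c15s.png',cv2.resize(a[220:370,225:395],(680,600),interpolation=cv2.INTER_CUBIC))
E
```

```text
new near [0.4138 0.124  0.037 ]
 [0.4134 0.1682 0.037 ]
far [0.5539 0.1235 0.037 ]
 [0.5534 0.1701 0.037 ]
nb near [0.4131 0.0413 0.037 ]
 [0.4131 0.0794 0.037 ]
block [0.4932 0.1206 0.02  ]
 [0.4927 0.1739 0.02  ]
board corner [0.3993 0.1995 0.015 ]
```

View pics/top15.png

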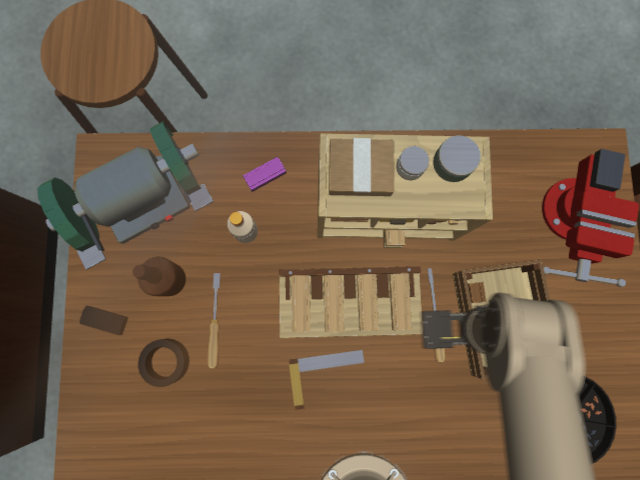

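View pics/c15b.png

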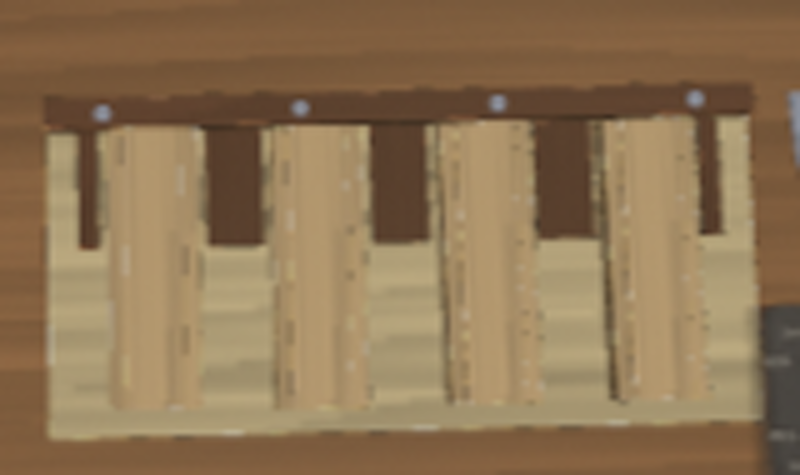

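View pics/c15s.png

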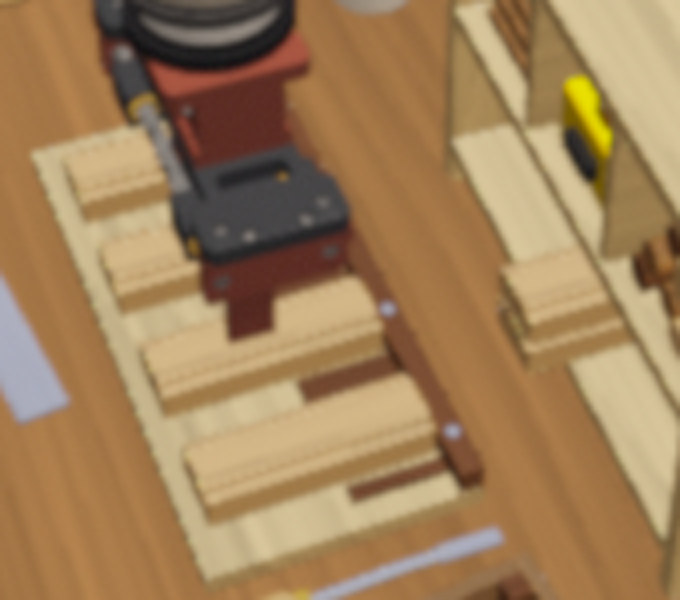

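New piece: ends at x = 0.4136 and 0.5537, matching its neighbour's near end at 0.4131. Its centre is at y = 0.1465 with the slot centre at 0.147, straight within 0.02 rad. The bystanders and the two spares are where they were, and the hand is clear. Handing in.

```bash
python3 - <<'E'
from h import *
s=state();print(s['time_s'],s['force'],abs(s['qvel']).max()); print(hand_in())
E
```

```text
20.5 [-0.54089461  0.03558177 -0.44415467] 0.08985354711063184
the job is handed in; nothing more can be done
None
```

The job is done and handed in at 20.5 s; `hand_in()` gave no verdict.

- **Short moulding:** I took it from place 3 and set it down in the crate with light contact (12 N). It lay flat in the middle once the hand had risen. The arm hid it in the last picture, so I did not look at it again.
- **Top spare:** I gripped it leaning about 26–28°, lifted it 4 mm clear of the stack and drew it 50 mm out. I let it rest on the stack and regripped it with the hand upright, because a leaned hand could not reach place 3. I then set it in place 3, face up, and slid it forward until it stopped at the batten.
- **Last checks of the spare:** All are camera readings, good to about 2 mm:

| Check | Measured | Compared with |
|---|---|---|
| Near end, x | 0.4136 m | neighbour 0.4131 m |
| Centre, y | 0.1465 m | slot centre 0.147 m |
| Straightness | about 0.02 rad or better | limit 0.09 rad |

- **Everything else:** By eye, the other mouldings, lower spares, gouges, mallet and glue bottle showed no shift in the last top picture. I measured none of them at the end, and the hand hid part of gouge_b. The hand was in the air, touching nothing.

No check failed or disagreed. The arm was still settling slightly (0.09 rad/s) at the hand-in.

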